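# Floppy thread stand carried upright to its fork

## Robot

A 6-joint arm with a two-finger parallel gripper is mounted at the origin on the work surface. World frame = base frame: x ahead of the robot, y to its left, z up, the work surface at z = 0. Lengths are in m, angles in degrees, forces in N, time in s.
With the tool pointing down it reaches from about 0.4 to 0.825 m from the base axis. Payload 7 kg.
Tool frame: the origin (TCP) lies at the centre of the arm's flange, where the gripper is bolted on; the fingertips stand 178 mm ahead of it and the grasp point (between the pads) lies 159 mm ahead of it; x points along the fingers, y is the direction in which the jaws open and shut, and the axes are right-handed (so a half turn about x gives the same grasp; the last joint's range is limited). The gripper opens to 88 mm and grips with 3 to 60 N. Pads are 19 mm wide; open, the fingers measure 130 mm over their backs; the gripper's body (78 mm by 193 mm) begins 47 mm behind the grasp point.
Start: joints at [92.08, 20.546, 0.682, 0, -70.136, -16.507], TCP at [0.168, 0.654, 0.405] pointing down, gripper open.
Joint ranges: [-176.03, 176.03], [-82.01, 121.73], [-58.28, 71.71], [-173.87, 95.51], [-174.79, -0.11], [-173.66, 173.66]. Speed limits (degrees/s): [136.94, 136.94, 172.46, 180, 180, 180].

## Interface

Orientations are given as [roll, pitch, yaw] about the fixed x, y, z axes, in that order (R = Rz(yaw) Ry(pitch) Rx(roll)).
In Python, from plant import ctrl gives the robot as it stands. The module is installed in compiled form; this text tells all that it offers.
- The arm moves only by the shell command python3 -m inch 'ROWS'. ROWS is JSON, one flat list of numbers, 7 for each row, row after row: the shift along the tool's x, y, z in m, then the turn, a rotation vector about the tool's x, y, z in degrees, then the finger opening in m, from 0 to 0.0876. In form: [dx, dy, dz, rx, ry, rz, hand, dx, dy, dz, rx, ry, rz, hand, ...]. A call has 1 to 20 rows; each row shifts and turns the pose as measured when the row begins, along the tool's axes as they then stand; what a row does not reach is not made up. A row lasts 1/8 s, in which the tool goes at most 62.5 mm and 10.7 degrees, less where a joint would pass 70% of its speed; a pose out of reach is approached as far as the arm can. A call with a gripper value outside its range is refused whole. The fingers move at their own pace and stop on an object; the grip force is fixed at half the most. Time passes only in rows, so rows that do not move let the fingers close. It gives the time, the measured TCP pose, the force and the opening at its end, in the units of the state.
- ctrl.get_obs(): the state, without advancing time (a new reading comes with each control period).
- ctrl.snapshot(name): name is "side" or "top" or "wrist"; returns a dict with "color" (400x640x3 uint8, red, green, blue), "depth" (400x640 float32, m along the optical axis (not along the pixel's ray), 0 where there is no reading), "K" (3x3 intrinsics, pixels), "position" and "attitude" of the camera in the world; the wrist camera has in their place "hand_eye" (4x4, takes a point from camera to tool coordinates, whose origin is the TCP and whose axes are the tool frame's). Camera axes: x right, y up, looking along -z (the intrinsics and any distortion apply to the point x, -y, -z); pixel columns grow to the right and rows downward; lengths in m; the calibration is good to about 2 mm. The wrist camera is an equidistant fisheye: a pixel r from the principal point sees the ray r / f radians off the axis. A picture is of the moment at which its call begins: read the wrist's pose just before it.
- ctrl.close_job(): hands the job in, once; it reports no verdict.
The state is a dict: "clock": time; "joint_pos": joint angles; "qvel": joint speeds; "tau": joint torques, N m; "tool_pos": TCP position; "orientation": TCP orientation; "force": force on the tool from outside, world axes, zero at the start; "moment": the same for the moment, N m; "opening": finger opening in m.
Only numpy, scipy, OpenCV 4.12 (cv2) and the standard library are available. Lean on these libraries where they do the work, as an engineer would, in place of code of your own. Each camera call takes 0.05 s, during which the arm holds its last target.

## Task

Pick up the thread stand by its grip post and bring its floppy mast upright by tilting and moving the stand. Hold it balanced upright in the air for about seven seconds before you carry it over, then carry it across the table with the mast still upright, slide the mast into the steel fork beside the sewing machine, and set the stand down flat and squarely under the fork, so that the mast stays up between the prongs when you let go. Do not touch the mast with the robot, do not drop the stand, and leave everything else on the table where it is.

Things in the scene. Friction and masses are not known exactly. Their poses are not given: they have to be found in the camera images.
- stand: Thread stand: metal foot plate 250 x 60 x 10 mm along its x (x = -120 to 130 mm) with a cross foot 40 x 130 x 10 mm under the mast and a dark counterweight 40 x 100 mm, 36 mm high, at x = -105 mm. 0.50 kg without mast; with it, it balances at the grip post. Origin: underside below the post; x towards the mast, z up. Starts flat on the right of the table (y < -0.10 m), x within 0.35 rad of world x.
- post_grip (a point): Middle of the grip post, 60 mm above the stand's origin: a metal block 30 mm (stand's x) by 24 mm (stand's y), from the foot plate up to 82 mm. Pinch it from above across its y faces. The mast's hinge axis is parallel to the stand's x, at x = 100, y = 0, z = 55 mm from the stand's origin.
- mast: Steel rod, 12 mm diameter, on the stand's hinge, carrying a cream thread cone. Origin on the hinge axis, z up the rod, x along the hinge; swings about x only (positive: top goes to the stand's -y side), stops at +-0.25 rad from the stand's z. 0.30 kg +-12 percent, centre of mass 126 mm above the hinge, inertia about the hinge 0.0056 kg m2. Starts leaning on the positive stop.
- cone_middle (a point): Middle of the cone (62 mm wide at the foot, 42 at the top, 74 to 185 mm above the hinge), 126 mm up the mast. A centring spring 0.245 N m/rad and damper 0.065 N m s/rad act on the angle between mast and stand; gravity, 0.37 N m/rad, beats the spring: over a still stand the mast falls to a stop, time constant 0.6 s (0.45 to 0.9). Tilting the stand pulls the mast the same way.
- mast_top (a point): The upper tip of the mast rod, 300 mm above the hinge on the mast's z axis (355 mm above the underside of the stand when upright).
- fork: Fixed steel fork post on the left of the table (y > 0.10 m), x within 0.2 rad of world x. Origin: table point below the slot's middle, where the mast shall stand; x away from the open mouth. The stand belongs on the bare table in line with it, its origin near x = -100 mm. Post 24 mm wide at x = 68, y = 75 mm; foot plate 12 mm high at x = 55 to 135, y = 15 to 135 mm.
- fork_slot (a point): Middle of the fork's slot, 300 mm above the fork's origin. Two prongs along x (-34 to 62 mm), 14 mm thick (height 293 to 307 mm), leave a slot 60 mm wide, open to -x, where the mouth flares to about 90 mm at x = -62 mm; a crossbar closes it at x = 54 mm.
- spool_a: Bystander: upright thread spool, 44 mm diameter, 75 mm high, near the far edge. Origin under its centre.
- spool_b: Bystander: upright thread spool, 44 mm diameter, 85 mm high, near the far edge. Origin under its centre.
- spool_c: Bystander: upright thread spool, 44 mm diameter, 75 mm high, near the far edge. Origin under its centre.
- bobbin_a: Bystander: flat steel bobbin, 32 mm diameter, 13 mm high, lying in the middle between stand and fork. Origin under its centre.
- bobbin_b: Bystander: flat steel bobbin like the other one, 32 mm diameter, 13 mm high, in the middle between stand and fork.
- button: Bystander: flat coat button, 44 mm diameter, 6 mm high, lying in the middle, nearer to the robot. Origin under its centre.
- jar: Bystander: glass jar with lid, 64 mm diameter, 80 mm high, at the far right. Origin under its centre.

How it is judged (in metres and radians):
On the way:
1. the stand is lifted clear of the table and its mast balances upright (within 0.1 rad of vertical, leaning on nothing) for 5 s (height (world z) of stand above 0.015 m and angle between mast's own z axis and vertical below 0.1 rad and contact force between mast and anything else below 0.3 N and world y of stand below 0.08 m), for 5 s.
At the end, for the whole second after the job is handed in: The stand is released and at rest, flat on the table (within 6 mm, tilt below 0.05 rad), in line with the fork within 0.2 rad; the mast stands between the prongs (tip -30 to +50 mm along the slot, within 45 mm sideways) and leans less than 0.15 rad (height (world z) of stand between -0.004 and 0.006 m and angle between stand's own z axis and vertical below 0.05 rad and angle between the x axis of stand and the x axis of fork, either way round below 0.2 rad and angle between mast's own z axis and vertical below 0.15 rad and x of mast_top in the frame of fork between -0.03 and 0.05 m and y of mast_top in the frame of fork between -0.045 and 0.045 m and linear speed of stand below 0.03 m/s); the robot touches nothing.
It fails at once if the mast flops over (leans more than 0.2 rad) once the stand is past the middle of the table (world y of stand above 0 m and angle between mast's own z axis and vertical above 0.2 rad).
It fails at once if the robot touches the mast or its cone with more than 2 N (contact force between the arm and mast above 2 N).
It fails at once if the fingers touch the mast or its cone with more than 2 N (contact force between the fingers and mast above 2 N).
It fails at once if the stand is dropped or flung (faster than 0.6 m/s) (linear speed of stand above 0.6 m/s).
It fails at once if a bystander is moved more than 30 mm (distance of any of spool_a, spool_b, spool_c, bobbin_a, bobbin_b, button, jar from where it was at the start of the episode above 0.03 m).
It also fails if it takes over 70 s, if anything falls off the work surface, if the arm or the gripper's body presses on something with over 40 N, if the wrist force passes 120 N, or if a joint passes its speed limit or range.

## Working session

There is one attempt and no reset: what is moved stays moved. The work goes in short steps, Python scripts to look and compute and a shell command to move; the robot and the scene stay as the last step left them, time stands still between calls to the robot, and variables do not carry over. Pictures are saved under pics/ and viewed, and the job is handed in when it is done.

```bash
mkdir -p pics; ls
cat > h.py <<'E'
import numpy as np, cv2
from plant import ctrl
from scipy.spatial.transform import Rotation as R
def snap(n,f=None):
    s=ctrl.snapshot(n)
    if f: cv2.imwrite('pics/'+f,s['color'][:,:,::-1])
    return s
E
python3 - <<'E'
from h import *
print(ctrl.get_obs())
for n in ('top','side'):
    s=snap(n,n+'0.png'); print(n,s['K'],s['position'],s['attitude'],s['depth'].min(),s['depth'].max())
    np.savez('pics/'+n+'0.npz',**s)
E
```

```text
pics
{'clock': 0.0, 'joint_pos': array([ 9.20810997e+01,  2.05921036e+01,  6.33407121e-01, -1.91640939e-02,
       -7.01376362e+01, -1.65060368e+01]), 'qvel': array([-0.09544714, -0.09214418, -0.01504998,  0.03278204, -0.10264298,
        0.00525101]), 'tau': array([ 9.10825838e-04, -5.82715559e+01,  2.93052864e+01,  6.99683726e+00,
        6.99693774e-03, -1.61065159e-04]), 'tool_pos': array([0.16811587, 0.65352397, 0.40371512]), 'orientation': array([ 95.91481725,  89.90199665, -98.51664629]), 'force': array([-0.25782635, -0.12019305,  0.36765326]), 'moment': array([-0.00953702,  0.014953  ,  0.01119171]), 'opening': 0.08728792182542187}
top [[361.47891016   0.         319.91672746]
 [  0.         361.47891016 195.4832337 ]
 [  0.           0.           1.        ]] [ 0.48670716 -0.02128062  1.23303844] [  8.47032487  -0.80827965 -90.28218907] 0.0 2.2268405
side [[377.0333777    0.         325.17585686]
 [  0.         377.0333777  200.20575674]
 [  0.           0.           1.        ]] [0.28588397 0.54487636 0.67872221] [  55.32355885   -0.57127085 -152.0769829 ] 0.0 3.3926873
```

View pics/top0.png

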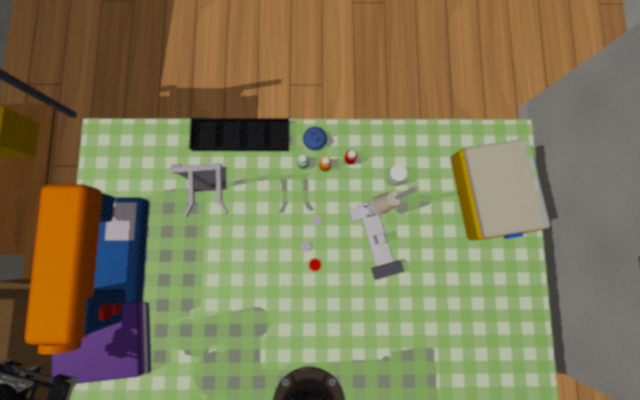

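View pics/side0.png

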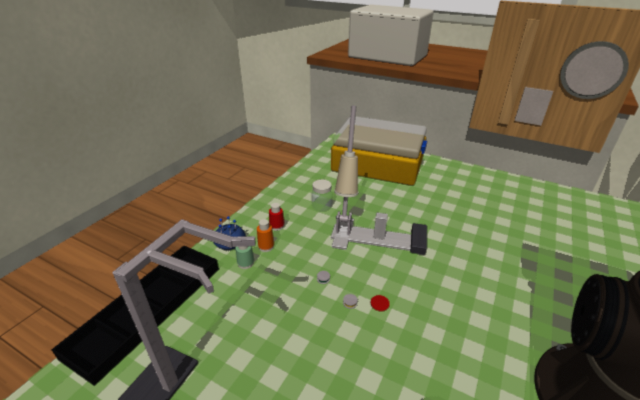

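```bash
cat >> h.py <<'E'
def cloud(s):
    d=s['depth'];K=s['K'];v,u=np.mgrid[0:d.shape[0],0:d.shape[1]]
    p=np.stack([(u-K[0,2])/K[0,0]*d,-(v-K[1,2])/K[1,1]*d,-d],-1)
    Rm=R.from_euler('xyz',s['attitude'],degrees=True).as_matrix()
    return p@Rm.T+s['position']
def proj(s,P):
    Rm=R.from_euler('xyz',s['attitude'],degrees=True).as_matrix()
    c=(np.atleast_2d(P)-s['position'])@Rm; K=s['K']
    return np.stack([K[0,0]*c[:,0]/-c[:,2]+K[0,2],K[1,1]*c[:,1]/c[:,2]+K[1,2]],1)
def crop(s,f,x0,x1,y0,y1,k):
    cv2.imwrite('pics/'+f,cv2.resize(s['color'][y0:y1,x0:x1,::-1],None,fx=k,fy=k,interpolation=cv2.INTER_CUBIC))
E
python3 - <<'E'
from h import *
t=dict(np.load('pics/top0.npz'));s=dict(np.load('pics/side0.npz'))
crop(t,'topstand.png',290,430,120,290,3.5); crop(t,'topfork.png',150,330,110,290,3.3)
C=cloud(t)
for u,v in [(250,300),(450,300),(375,250),(372,212),(387,270),(379,239),(315,265),(400,174),(205,168),(190,200),(220,200),(317,219),(306,247)]:
    print((u,v),C[v,u].round(4))
C=cloud(s)
print('side')
for u,v in [(400,300),(420,238),(380,222),(346,235),(380,303),(351,300)]:
    print((u,v),C[v,u].round(4))
E
```

```text
(250, 300) [0.3226 0.1925 0.0016]
(450, 300) [ 0.3176 -0.4709 -0.002 ]
(375, 250) [ 0.4834 -0.2232  0.0105]
(372, 212) [ 0.607  -0.2097  0.0529]
(387, 270) [ 0.4189 -0.2562  0.0365]
(379, 239) [ 0.5181 -0.2252  0.0807]
(315, 265) [ 0.435  -0.0219  0.0069]
(400, 174) [ 0.7291 -0.3008  0.0775]
(205, 168) [0.6982 0.2648 0.3056]
(190, 200) [0.6139 0.2997 0.3058]
(220, 200) [0.6136 0.2226 0.3061]
(317, 219) [ 0.5883 -0.0292  0.0099]
(306, 247) [0.4945 0.0079 0.0137]
side
(400, 300) [ 0.4006 -0.0536 -0.0016]
(420, 238) [ 0.4154 -0.2462  0.0348]
(380, 222) [ 0.5201 -0.2186  0.0678]
(346, 235) [ 0.6035 -0.1911  0.0101]
(380, 303) [ 0.4363 -0.0173  0.0058]
(351, 300) [0.4953 0.0117 0.0129]
```

View pics/topstand.png

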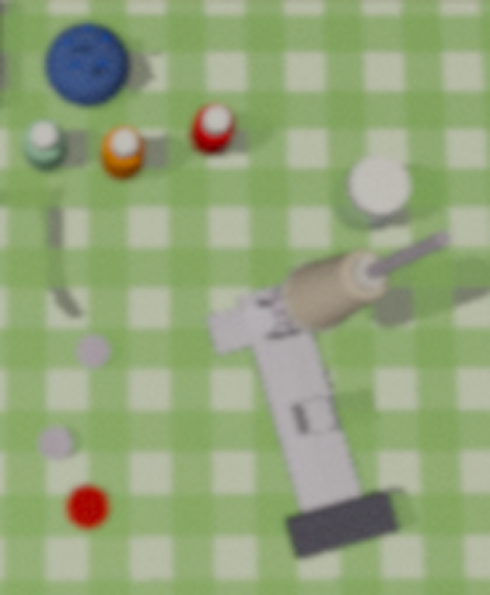

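View pics/topfork.png

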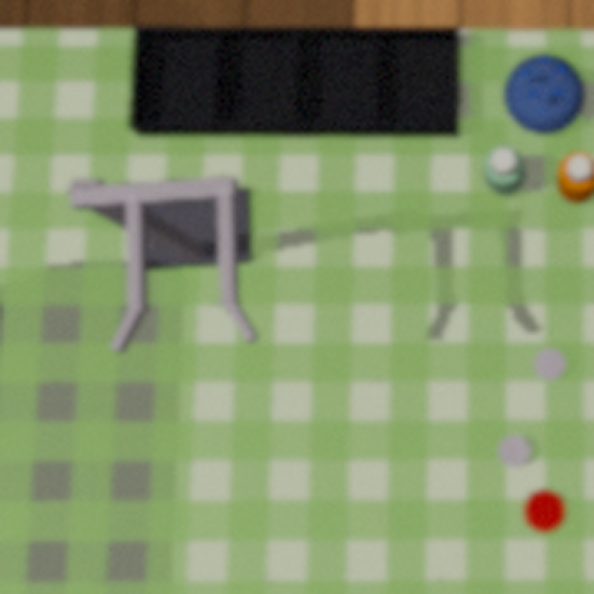

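Run:
```python
from h import *
t=dict(np.load('pics/top0.npz'));C=cloud(t).reshape(-1,3);col=t['color'].reshape(-1,3)
def sel(x0,x1,y0,y1,z0,z1):
    m=(C[:,0]>x0)&(C[:,0]<x1)&(C[:,1]>y0)&(C[:,1]<y1)&(C[:,2]>z0)&(C[:,2]<z1);return C[m]
for nm,a in dict(cw=(.36,.47,-.34,-.18,.031,.042),post=(.48,.56,-.26,-.18,.075,.088),plate=(.38,.7,-.32,-.13,.006,.016),cross=(.585,.65,-.27,-.13,.006,.016)).items():
    P=sel(*a); r=cv2.minAreaRect((P[:,:2]*1000).astype(np.float32)); print(nm,len(P),np.mean(P,0).round(4),r)
F=sel(.45,.8,.15,.42,.28,.32)
print(len(F),F.min(0),F.max(0))
# prong fits: bin by x
ys=[]
for x in np.arange(.57,.685,.01):
    P=F[abs(F[:,0]-x)<.005]; P=P[(P[:,1]<.34)]
    m=P[:,1].mean() if len(P) else 0
    lo=P[P[:,1]<.26,1]; hi=P[P[:,1]>=.26,1]
    print(x.round(3),len(lo),lo.mean().round(4) if len(lo) else 0,len(hi),hi.mean().round(4) if len(hi) else 0,P[:,2].mean().round(4))
for y in np.arange(.19,.38,.01):
    P=F[abs(F[:,1]-y)<.005];P=P[P[:,0]>.67]; 
    if len(P): print('bar',y.round(3),len(P),P[:,0].mean().round(4),P[:,0].min().round(4),P[:,0].max().round(4))
for nm,(a) in dict(ja=(.68,.78,-.36,-.25,.04,.1),bob=(.47,.6,-.06,.03,.007,.02)).items():
    P=sel(*a);print(nm,len(P),P.mean(0),P[:,:2].min(0),P[:,:2].max(0))
```

```text
cw 373 [ 0.4202 -0.2567  0.0359] ((420.20416259765625, -257.4776611328125), (40.16805648803711, 100.8537826538086), 15.655113220214844)
post 74 [ 0.5212 -0.229   0.0817] ((521.1668090820312, -229.8529052734375), (29.719730377197266, 24.43394660949707), 13.622782707214355)
plate 995 [ 0.5364 -0.2161  0.0102] ((538.673583984375, -220.28298950195312), (308.8232116699219, 182.9842987060547), 3.8124582767486572)
cross 269 [ 0.6078 -0.1815  0.0103] ((618.32861328125, -188.91842651367188), (101.65095520019531, 62.15007400512695), 89.95040893554688)
854 [0.57271156 0.20533125 0.29242842] [0.71169701 0.35378121 0.31107896]
0.57 0 0 2 0.3101 0.3031
0.58 10 0.2091 22 0.3094 0.3041
0.59 16 0.2124 21 0.3051 0.304
0.6 18 0.2186 22 0.3001 0.3045
0.61 22 0.2252 24 0.2983 0.3058
0.62 24 0.2268 23 0.2989 0.3055
0.63 23 0.2276 23 0.2993 0.3057
0.64 23 0.228 21 0.2995 0.3051
0.65 20 0.2278 22 0.3004 0.3044
0.66 22 0.229 24 0.301 0.3049
0.67 20 0.2297 23 0.3015 0.3058
0.68 17 0.2305 22 0.3018 0.305
bar 0.22 1 0.6741 0.6741 0.6741
bar 0.23 67 0.6916 0.6712 0.7117
bar 0.24 33 0.6977 0.6714 0.7093
bar 0.25 27 0.7007 0.6945 0.7089
bar 0.26 27 0.7008 0.6936 0.7096
bar 0.27 28 0.7005 0.6927 0.7091
bar 0.28 24 0.6982 0.6924 0.7062
bar 0.29 26 0.6985 0.691 0.7061
bar 0.3 62 0.6884 0.6703 0.7064
bar 0.31 35 0.6918 0.6715 0.7067
bar 0.32 27 0.696 0.6896 0.7035
bar 0.33 30 0.6972 0.6886 0.71
bar 0.34 35 0.698 0.6879 0.7094
bar 0.35 29 0.6975 0.6873 0.7101
ja 314 [ 0.73061139 -0.28878384  0.07285656] [ 0.70348342 -0.32031928] [ 0.76398199 -0.26083874]
bob 142 [ 0.54243295 -0.00679545  0.01284144] [ 0.48457524 -0.03932394] [0.59863452 0.02472989]
```

Run:
```python
from h import *
o=ctrl.get_obs(); M=R.from_euler('xyz',o['orientation'],degrees=True).as_matrix(); print(M.round(3))
w=snap('wrist','wrist0.png'); print({k:(v if k not in('color','depth') else v.shape) for k,v in w.items()})
```

```text
[[-0.    -0.249 -0.968]
 [-0.001 -0.968  0.249]
 [-1.     0.002 -0.   ]]
{'color': (400, 640, 3), 'depth': (400, 640), 'K': array([[309.70691629,   0.        , 319.88686634],
       [  0.        , 309.70691629, 192.33928811],
       [  0.        ,   0.        ,   1.        ]]), 'hand_eye': array([[-9.24072813e-04,  2.98137426e-01, -9.54522510e-01,
         2.02505426e-02],
       [ 9.99999494e-01, -1.04938125e-04, -1.00087564e-03,
        -3.51434673e-04],
       [-3.98564289e-04, -9.54522951e-01, -2.98137178e-01,
        -8.20202128e-02],
       [ 0.00000000e+00,  0.00000000e+00,  0.00000000e+00,
         1.00000000e+00]])}
```

View pics/wrist0.png

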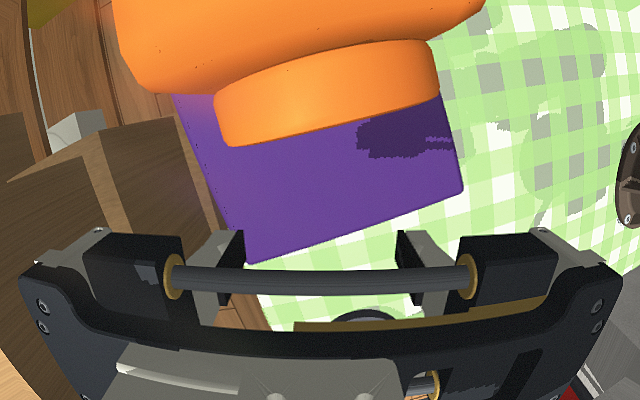

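```bash
cat >> h.py <<'E'
def pose():
    o=ctrl.get_obs(); return o['tool_pos'],R.from_euler('xyz',o['orientation'],degrees=True).as_matrix(),o
def Rt(psi,phi=0,pit=0):  # tool orientation: z=stand x at yaw psi(rad), roll phi about stand x
    S=R.from_euler('ZYX',[psi,pit,phi]).as_matrix()
    return S@np.array([[0,0,1],[0,1,0],[-1,0,0]]).astype(float)
def rows(p,Rm,wps,hand):
    out=[]
    for q,Q in wps:
        d=Rm.T@(q-p); r=np.degrees(R.from_matrix(Rm.T@Q).as_rotvec())
        out.append(list(d.round(3))+list(r.round(1))+[hand]); p,Rm=q,Q
        print(out[-1], 'mm',round(np.linalg.norm(d)*1000),'deg',round(np.linalg.norm(r),1))
    return out
E
python3 - <<'E'
from h import *
p,M,o=pose()
up=p+[0,0,.1]
r0=np.hypot(*p[:2]);a0=np.arctan2(p[1],p[0]);psi0=np.arctan2(M[1,2],M[0,2])
t=np.array([.521,-.229]);r1=np.hypot(*t);a1=np.arctan2(t[1],t[0]);psi1=np.radians(15)
n=19;w=[]
for i in range(1,n+1):
    f=i/n;r=r0+(r1-r0)*f;a=a0+(a1-a0)*f
    w.append((np.array([r*np.cos(a),r*np.sin(a),up[2]]),Rt(psi0+(psi1-psi0)*f)))
rows(p,M,[(up,M)],.087)
rows(up,M,w,.087)
E
python3 -m inch '[-0.05,0,0,0,0,0,0.087, -0.05,0,0,0,0,0,0.087, 0,0,0,0,0,0,0.087]'
```

```text
[np.float64(-0.1), np.float64(0.0), np.float64(-0.0), np.float64(0.0), np.float64(0.0), np.float64(0.0), 0.087] mm 100 deg 0.0
[np.float64(0.0), np.float64(0.008), np.float64(-0.061), np.float64(7.9), np.float64(-0.0), np.float64(-0.1), 0.087] mm 62 deg 7.9
[np.float64(0.0), np.float64(0.005), np.float64(-0.061), np.float64(7.9), np.float64(0.0), np.float64(0.0), 0.087] mm 61 deg 7.9
[np.float64(0.0), np.float64(0.003), np.float64(-0.06), np.float64(7.9), np.float64(0.0), np.float64(0.0), 0.087] mm 61 deg 7.9
[np.float64(0.0), np.float64(-0.0), np.float64(-0.06), np.float64(7.9), np.float64(0.0), np.float64(0.0), 0.087] mm 60 deg 7.9
[np.float64(0.0), np.float64(-0.003), np.float64(-0.059), np.float64(7.9), np.float64(0.0), np.float64(0.0), 0.087] mm 60 deg 7.9
[np.float64(0.0), np.float64(-0.006), np.float64(-0.059), np.float64(7.9), np.float64(0.0), np.float64(0.0), 0.087] mm 59 deg 7.9
[np.float64(0.0), np.float64(-0.008), np.float64(-0.058), np.float64(7.9), np.float64(0.0), np.float64(0.0), 0.087] mm 59 deg 7.9
[np.float64(0.0), np.float64(-0.011), np.float64(-0.057), np.float64
[... 910 characters left out ...]
7.9), np.float64(0.0), np.float64(0.0), 0.087] mm 54 deg 7.9
[np.float64(0.0), np.float64(-0.029), np.float64(-0.046), np.float64(7.9), np.float64(0.0), np.float64(0.0), 0.087] mm 54 deg 7.9
[np.float64(0.0), np.float64(-0.03), np.float64(-0.044), np.float64(7.9), np.float64(0.0), np.float64(0.0), 0.087] mm 53 deg 7.9
[np.float64(0.0), np.float64(-0.032), np.float64(-0.042), np.float64(7.9), np.float64(0.0), np.float64(0.0), 0.087] mm 53 deg 7.9
[np.float64(0.0), np.float64(-0.034), np.float64(-0.04), np.float64(7.9), np.float64(0.0), np.float64(0.0), 0.087] mm 52 deg 7.9
clock: 0.52
tool_pos: [0.1682, 0.6538, 0.5047]
orientation: [101.5, 89.7, -92.9]
force: [0.5, -0.7, -0.3]
opening: 0.0869
```

```bash
python3 -m inch '[-0.006,0.008,-0.060,7.9,0,0,0.087, -0.006,0.005,-0.060,7.9,0,0,0.087, -0.006,0.003,-0.060,7.9,0,0,0.087, -0.006,0,-0.060,7.9,0,0,0.087, -0.006,-0.003,-0.059,7.9,0,0,0.087, -0.006,-0.006,-0.059,7.9,0,0,0.087, -0.006,-0.008,-0.058,7.9,0,0,0.087, -0.006,-0.011,-0.057,7.9,0,0,0.087, -0.006,-0.013,-0.056,7.9,0,0,0.087, -0.006,-0.016,-0.055,7.9,0,0,0.087, 0,-0.018,-0.053,7.9,0,0,0.087, 0,-0.02,-0.052,7.9,0,0,0.087]'
python3 - <<'E'
from h import *
p,M,o=pose(); print(p,o['joint_pos'].round(1)); print(np.degrees(np.arctan2(M[1,2],M[0,2])))
snap('side','side1.png')
p,M,o=pose(); up=p
r0=np.hypot(*p[:2]);a0=np.arctan2(p[1],p[0]);psi0=np.arctan2(M[1,2],M[0,2])
t=np.array([.521,-.229]);r1=np.hypot(*t);a1=np.arctan2(t[1],t[0]);psi1=np.radians(15)
n=9;w=[]
for i in range(1,n+1):
    f=i/n;r=r0+(r1-r0)*min(1,f*1.5);a=a0+(a1-a0)*f
    w.append((np.array([r*np.cos(a),r*np.sin(a),up[2]]),Rt(psi0+(psi1-psi0)*f)))
rows(up,M,w,.087)
E
```

```text
clock: 2.02
tool_pos: [0.5895, 0.1203, 0.5574]
orientation: [167.5, 88.8, -124.4]
force: [1.9, 0.2, 0.3]
opening: 0.0868
[0.5894541  0.12028029 0.55741138] [ 30.3  10.6   6.4   0.5 -86.9 -52.3]
68.03742058014548
[np.float64(0.001), np.float64(-0.017), np.float64(-0.037), np.float64(5.8), np.float64(-1.3), np.float64(-0.1), 0.087] mm 41 deg 6.0
[np.float64(0.0), np.float64(-0.018), np.float64(-0.036), np.float64(5.8), np.float64(0.0), np.float64(0.0), 0.087] mm 40 deg 5.8
[np.float64(0.0), np.float64(-0.019), np.float64(-0.035), np.float64(5.8), np.float64(0.0), np.float64(0.0), 0.087] mm 40 deg 5.8
[np.float64(0.0), np.float64(-0.02), np.float64(-0.034), np.float64(5.8), np.float64(0.0), np.float64(0.0), 0.087] mm 40 deg 5.8
[np.float64(0.0), np.float64(-0.021), np.float64(-0.033), np.float64(5.8), np.float64(0.0), np.float64(0.0), 0.087] mm 39 deg 5.8
[np.float64(0.0), np.float64(-0.022), np.float64(-0.032), np.float64(5.8), np.float64(0.0), np.float64(0.0), 0.087] mm 39 deg 5.8
[np.float64(0.0), np.float64(-0.026), np.float64(-0.028), np.float64(5.8), np.float64(0.0), np.float64(0.0), 0.087] mm 38 deg 5.8
[np.float64(0.0), np.float64(-0.027), np.float64(-0.027), np.float64(5.8), np.float64(0.0), np.float64(0.0), 0.087] mm 38 deg 5.8
[np.float64(0.0), np.float64(-0.028), np.float64(-0.026), np.float64(5.8), np.float64(0.0), np.float64(0.0), 0.087] mm 38 deg 5.8
```

View pics/side1.png

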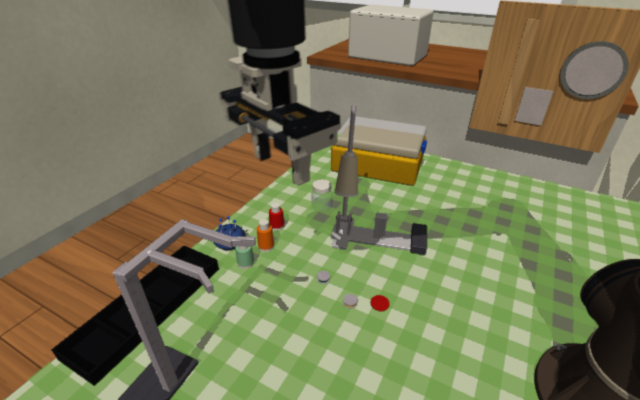

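```bash
python3 -m inch '[0,-0.017,-0.037,5.8,-1.3,0,0.087, 0,-0.018,-0.036,5.8,0,0,0.087, 0,-0.019,-0.035,5.8,0,0,0.087, 0,-0.02,-0.034,5.8,0,0,0.087, 0,-0.021,-0.033,5.8,0,0,0.087, 0,-0.022,-0.032,5.8,0,0,0.087, 0,-0.026,-0.028,5.8,0,0,0.087, 0,-0.027,-0.027,5.8,0,0,0.087, 0,-0.028,-0.026,5.8,0,0,0.087, 0,0,0,0,0,0,0.087]'
cat > m.py <<'E'
# mast model fit: angle of mast from top picture
from h import *
def stand_pose(p,M,T=(.219,0.,0.)):
    S=M@np.array([[0,0,-1],[0,1,0],[1,0,0]]).astype(float)  # stand axes: x=tool z,y=tool y,z=-tool x
    return p+M@np.array(T),S
def model(s,O,S,th,k=4):
    # th: absolute angle rel. stand (delta)
    H=O+S@np.array([.1,0,.055]); A=S@R.from_rotvec([th,0,0]).as_matrix()
    a=np.linspace(0,2*np.pi,24,endpoint=False); c=np.stack([np.cos(a),np.sin(a),0*a],1)
    img=np.zeros((400*k,640*k),np.uint8)
    for r1,z1,r2,z2 in ((.006,.1,.006,.3),(.031,.074,.021,.185)):
        P=np.vstack([c*r1+[0,0,z1],c*r2+[0,0,z2]])@A.T+H
        q=(proj(s,P)+.5)*k
        h=cv2.convexHull(np.round(q*16).astype(np.int32)); cv2.fillConvexPoly(img,h,255,shift=4)
    return cv2.resize(img,(640,400),interpolation=cv2.INTER_AREA)/255.
def mask(s,O,S):
    C=(cloud(s)-O)@S
    m=(C[...,0]>.055)&(C[...,0]<.15)&(abs(C[...,1])<.13)&(C[...,2]>.1)&(C[...,2]<.40)&(s['depth']>0)
    n,l,st,_=cv2.connectedComponentsWithStats(m.astype(np.uint8),connectivity=8)
    if n<2: return m*0.
    i=1+np.argmax(st[1:,4]); return (l==i).astype(float)
def fit(s,O,S):
    m=mask(s,O,S); ths=np.arange(-.3,.301,.01)
    f=lambda t:np.abs(model(s,O,S,t)-m).sum()
    e=[f(t) for t in ths]; t0=ths[np.argmin(e)]
    # refine by centroid in direction of sensitivity
    def cen(w): v,u=np.mgrid[0:400,0:640]; return np.array([(u*w).sum(),(v*w).sum()])/w.sum()
    c=cen(m); g=np.array([cen(model(s,O,S,t0-.03)),cen(model(s,O,S,t0+.03))]); d=(g[1]-g[0])
    t1=t0-.03+.06*np.dot(c-g[0],d)/np.dot(d,d)
    tt=np.arange(t0-.04,t0+.041,.002); ee=[f(t) for t in tt]; t2=tt[np.argmin(ee)]
    return t2,t1,min(ee),m.sum()
E
python3 - <<'E'
from m import *
p,M,o=pose(); print(p,o['joint_pos'].round(1),np.degrees(np.arctan2(M[1,2],M[0,2])), M.round(3))
t=snap('top','top2.png');np.savez('pics/top2.npz',**t)
t0=dict(np.load('pics/top0.npz'))
for y in (14,15,16):
    S=R.from_euler('z',y,degrees=True).as_matrix();O=np.array([.521,-.229,0])
    print(y,fit(t0,O,S))
w=snap('wrist','wrist2.png')
E
```

```text
clock: 3.32
tool_pos: [0.5154, -0.239, 0.5496]
orientation: [155.7, 89.2, 169.0]
force: [-0.1, 0.8, 0.0]
opening: 0.0868
[ 0.5154041  -0.23898157  0.54959304] [ -5.2   7.3   1.6  -0.1 -85.2 -71.5] 13.358001393509191 [[-0.014 -0.231  0.973]
 [ 0.003  0.973  0.231]
 [-1.     0.006 -0.013]]
14 (np.float64(0.2040000000000005), np.float64(0.22087352861514004), np.float64(58.97254901960784), np.float64(605.0))
15 (np.float64(0.2260000000000005), np.float64(0.2329707542380895), np.float64(51.48235294117647), np.float64(605.0))
16 (np.float64(0.24800000000000053), np.float64(0.24573080254454321), np.float64(49.141176470588235), np.float64(605.0))
```

View pics/top2.png

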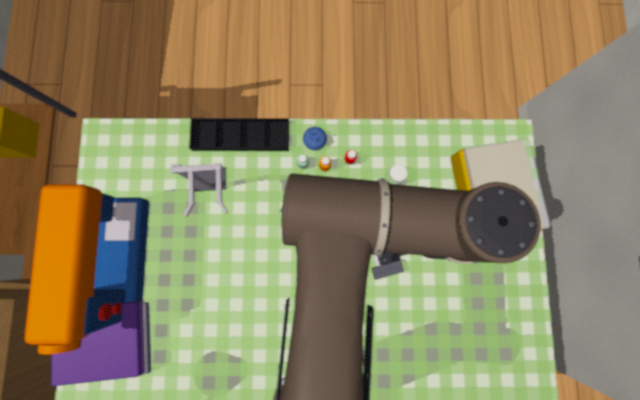

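View pics/wrist2.png

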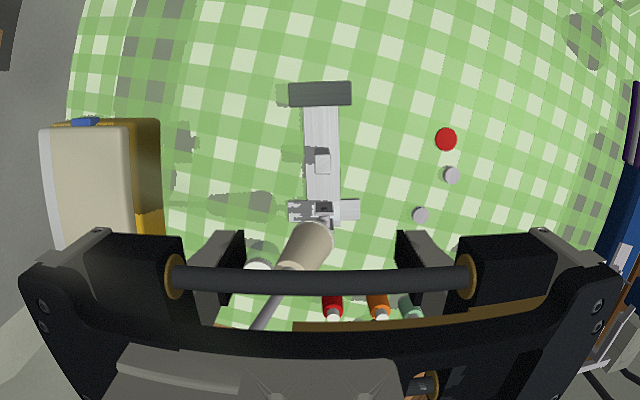

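```bash
cat >> h.py <<'E'
def wcloud(w,p,M):
    d=w['depth'];K=w['K'];v,u=np.mgrid[0:400,0:640]
    x=(u-K[0,2])/K[0,0];y=(v-K[1,2])/K[1,1];r=np.hypot(x,y)+1e-9
    t=np.tan(r)/r; P=np.stack([x*t*d,-y*t*d,-d],-1)
    H=w['hand_eye']; T=P@H[:3,:3].T+H[:3,3]; return T@M.T+p
E
python3 - <<'E'
from h import *
p,M,o=pose(); w=snap('wrist')
C=wcloud(w,p,M)
for v,u in [(93,320),(160,322),(139,446),(175,450),(214,420),(120,322)]: print((u,v),C[v,u].round(4))
C=C.reshape(-1,3);C=C[np.isfinite(C).all(1)]
def sel(x0,x1,y0,y1,z0,z1):
    m=(C[:,0]>x0)&(C[:,0]<x1)&(C[:,1]>y0)&(C[:,1]<y1)&(C[:,2]>z0)&(C[:,2]<z1);return C[m]
for nm,a in dict(cw=(.36,.47,-.34,-.18,.031,.042),post=(.48,.56,-.26,-.18,.075,.088)).items():
    P=sel(*a); r=cv2.minAreaRect((P[:,:2]*1000).astype(np.float32)); print(nm,len(P),np.mean(P,0).round(4),r)
pl=sel(.46,.505,-.3,-.15,.006,.014); r=cv2.minAreaRect((pl[:,:2]*1000).astype(np.float32));print(r)
E
```

```text
(320, 93) [ 0.4227 -0.2571  0.0352]
(322, 160) [ 0.5187 -0.2311  0.0816]
(446, 139) [ 0.4395 -0.0191  0.0041]
(450, 175) [0.4999 0.0059 0.0135]
(420, 214) [ 0.5854 -0.0265  0.0117]
(322, 120) [ 0.4653 -0.2432  0.0096]
cw 1543 [ 0.4225 -0.2584  0.0355] ((422.4319152832031, -258.80023193359375), (40.71967697143555, 100.50914001464844), 16.65493392944336)
post 316 [ 0.5227 -0.2309  0.0814] ((523.1620483398438, -230.79933166503906), (28.673873901367188, 22.298004150390625), 13.552983283996582)
((482.51324462890625, -240.3626251220703), (44.9689826965332, 72.90335845947266), 0.01422892976552248)
```

```bash
cat > plan.py <<'E'
from h import *
import sys
x,y,z,psi=map(float,sys.argv[1:5]); n=int(sys.argv[5])
p,M,o=pose(); q=np.array([x,y,z]);Q=Rt(np.radians(psi))
d=M.T@(q-p); r=R.from_matrix(M.T@Q).as_rotvec(degrees=True)
print('pos',p.round(4),'psi',np.degrees(np.arctan2(M[1,2],M[0,2])).round(2)); print('total',d.round(4),r.round(2),' per row',(d/n).round(4),(r/n).round(2))
E
python3 plan.py .522 -.230 .45 15.5 3
```

```text
pos [ 0.5165 -0.237   0.5497] psi 13.62
total [0.0997 0.0049 0.0083] [-1.89 -0.74 -0.37]  per row [0.0332 0.0016 0.0028] [-0.63 -0.25 -0.12]
```

```bash
python3 -m inch '[0.033,0.002,0.003,-0.6,-0.25,-0.12,0.087, 0.033,0.002,0.003,-0.6,-0.25,-0.12,0.087, 0.033,0.001,0.003,-0.6,-0.25,-0.12,0.087, 0,0,0,0,0,0,0.087]'; python3 plan.py .522 -.230 .217 15.5 6
```

```text
clock: 3.98
tool_pos: [0.5251, -0.2257, 0.4481]
orientation: [-0.2, 89.9, 15.7]
force: [-0.5, 0.2, 0.7]
opening: 0.0869
pos [ 0.5251 -0.2257  0.4481] psi 15.92
total [ 0.2311 -0.0033 -0.0045] [ 0.42  0.1  -0.  ]  per row [ 0.0385 -0.0006 -0.0008] [ 0.07  0.02 -0.  ]
```

```bash
python3 -m inch '[0.04,-0.001,-0.001,0.1,0,0,0.087, 0.04,-0.001,-0.001,0.1,0,0,0.087, 0.04,-0.001,-0.001,0.1,0,0,0.087, 0.04,0,-0.001,0.1,0,0,0.087, 0.02,0,0,0,0,0,0.087, 0,0,0,0,0,0,0.087]'; python3 plan.py .522 -.230 .217 15.5 1
python3 - <<'E'
from h import *
w=snap('wrist','wrist3.png'); snap('side','side3.png');t=snap('top','top3.png')
E
```

```text
clock: 4.72
tool_pos: [0.5297, -0.2274, 0.2737]
orientation: [-31.5, 89.1, -15.4]
force: [0.2, -0.5, 0.8]
opening: 0.0872
pos [ 0.5297 -0.2274  0.2737] psi 16.03
total [ 0.0566  0.0001 -0.0088] [0.53 0.73 0.44]  per row [ 0.0566  0.0001 -0.0088] [0.53 0.73 0.44]
```

View pics/wrist3.png

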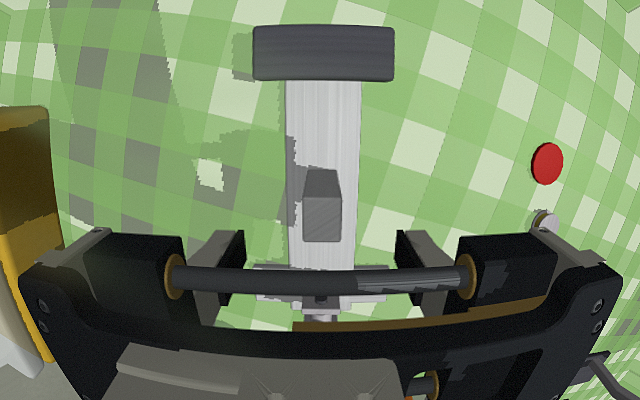

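View pics/side3.png

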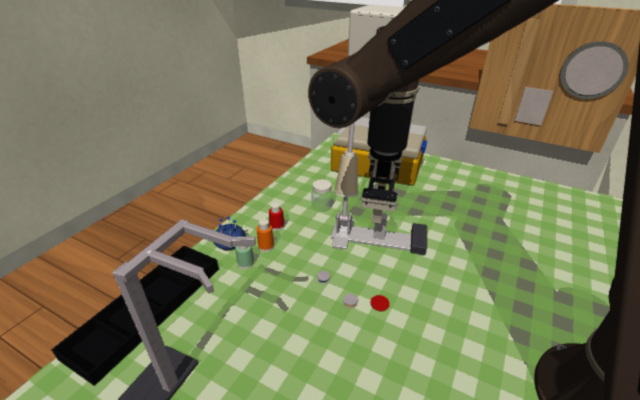

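View pics/top3.png

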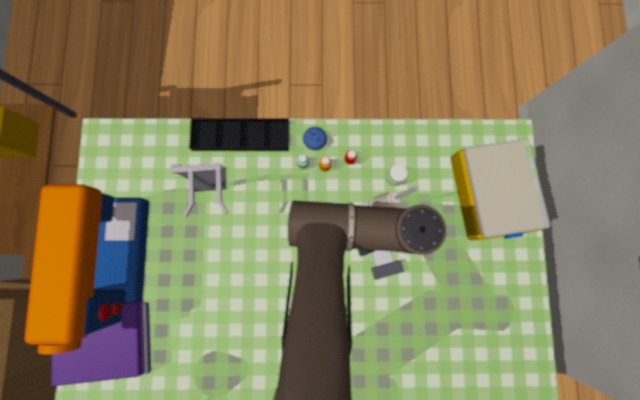

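```bash
python3 -m inch '[0.028,0,-0.006,0.3,0.4,0.2,0.087, 0.026,0,-0.003,0.3,0.3,0.2,0.087, 0,0,0,0,0,0,0.087]'; python3 plan.py .522 -.230 .217 15.5 1
python3 - <<'E'
from m import *
for n in ('top','side'):
    s=ctrl.snapshot(n); I=s['color'][:,:,::-1].copy()
    O=np.array([.522,-.230,.0]);S=R.from_euler('z',15.5,degrees=True).as_matrix()
    for th,c in ((.25,(0,0,255)),(0,(255,0,0))):
        m=(model(s,O,S,th)>.5).astype(np.uint8); cs,_=cv2.findContours(m,cv2.RETR_EXTERNAL,cv2.CHAIN_APPROX_NONE); cv2.drawContours(I,cs,-1,c,1)
    cv2.imwrite('pics/ov_%s.png'%n,cv2.resize(I[80:290,270:470],None,fx=2.8,fy=2.8,interpolation=cv2.INTER_CUBIC))
E
```

```text
clock: 5.25
tool_pos: [0.5247, -0.2305, 0.226]
orientation: [-25.8, 89.2, -10.3]
force: [0.7, 0.2, 0.5]
opening: 0.0868
pos [ 0.5247 -0.2305  0.226 ] psi 15.49
total [ 0.0089  0.0012 -0.0026] [-0.01  0.71  0.34]  per row [ 0.0089  0.0012 -0.0026] [-0.01  0.71  0.34]
```

View pics/ov_top.png

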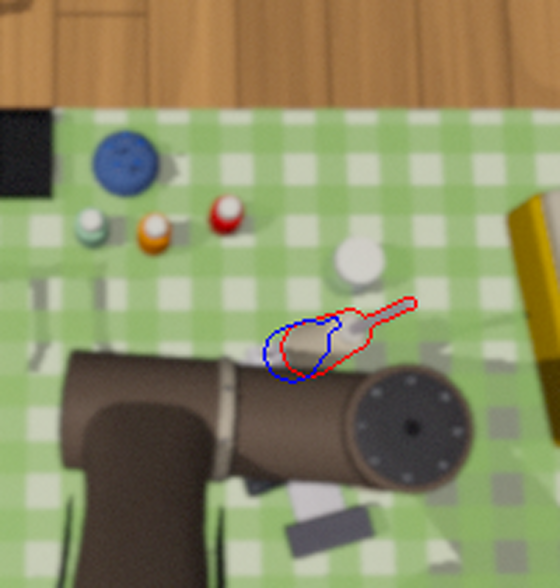

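View pics/ov_side.png

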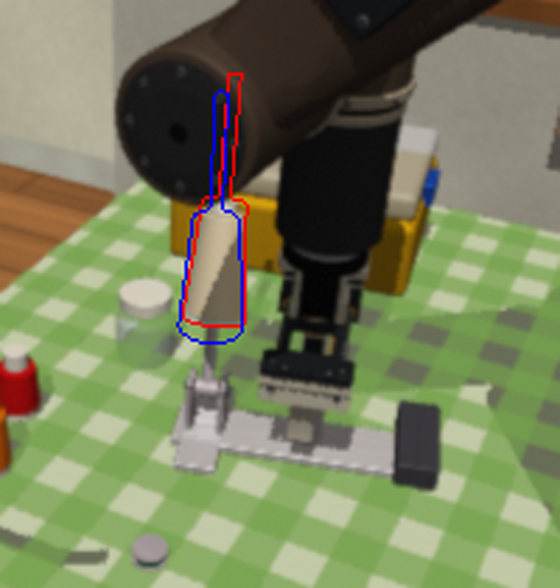

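```bash
python3 -m inch '[0.008,0.001,-0.002,0,0.6,0.3,0.087, 0,0,0,0,0,0,0.087]'; python3 plan.py .522 -.230 .217 15.5 1
```

```text
clock: 5.6
tool_pos: [0.5244, -0.2302, 0.2216]
orientation: [-24.3, 89.5, -8.8]
force: [-0.1, -0.2, -0.2]
opening: 0.0868
pos [ 0.5244 -0.2302  0.2216] psi 15.55
total [ 0.0046  0.0008 -0.0023] [0.05 0.45 0.2 ]  per row [ 0.0046  0.0008 -0.0023] [0.05 0.45 0.2 ]
```

```bash
python3 -m inch '[0.007,0.001,-0.004,0,0.9,0.4,0.087, 0,0,0,0,0,0,0.0]'; python3 -m inch '[0,0,0,0,0,0,0,0,0,0,0,0,0,0,0,0,0,0,0,0,0,0,0,0,0,0,0,0]';  python3 plan.py .522 -.230 .217 15.5 1
```

```text
clock: 5.85
tool_pos: [0.5202, -0.2303, 0.2147]
orientation: [156.3, 89.5, 171.9]
force: [-0.9, 0.3, 0.8]
opening: 0.0816
clock: 6.35
tool_pos: [0.5204, -0.2303, 0.2148]
orientation: [157.0, 89.5, 172.5]
force: [0.2, -0.3, 0.6]
opening: 0.0426
pos [ 0.5204 -0.2303  0.2148] psi 15.57
total [-0.0022 -0.0001  0.0016] [ 0.07 -0.47 -0.2 ]  per row [-0.0022 -0.0001  0.0016] [ 0.07 -0.47 -0.2 ]
```

```bash
python3 -m inch '[0,0,0,0,0.4,0.2,0,0,0,0,0,0,0,0,0,0,0,0,0,0,0,0,0,0,0,0,0,0]';  python3 plan.py .522 -.230 .217 15.5 1
python3 - <<'E'
from m import *
p,M,o=pose();print(M.round(4),o['opening'],o['moment'],o['force'])
E
```

```text
clock: 6.85
tool_pos: [0.5205, -0.2306, 0.215]
orientation: [156.8, 89.0, 172.4]
force: [0.2, 0.6, -0.3]
opening: 0.0241
pos [ 0.5205 -0.2306  0.215 ] psi 15.58
total [-0.002   0.0002  0.0016] [ 0.08 -0.89 -0.38]  per row [-0.002   0.0002  0.0016] [ 0.08 -0.89 -0.38]
[[-0.0167 -0.2685  0.9631]
 [ 0.0022  0.9633  0.2686]
 [-0.9999  0.0066 -0.0155]] 0.024065165574069906 [-0.23722784 -0.27562995 -0.01865223] [ 0.16652612  0.64370723 -0.32749277]
```

```bash
cat > m2.py <<'E'
from m import *
import json,sys,os
def calib():
    p,M,o=pose(); S0=R.from_euler('z',15.57,degrees=True).as_matrix(); O0=np.array([.5215,-.2302,0])
    json.dump(dict(Ro=(M.T@S0).tolist(),t=(M.T@(O0-p)).tolist()),open('cal.json','w'))
def sp(p,M):
    c=json.load(open('cal.json')); return p+M@np.array(c['t']),M@np.array(c['Ro'])
def fit2(s,O,S):
    C=(cloud(s)-O)@S
    occ=(C[...,2]>.375)|(s['depth']<=0)
    m=mask(s,O,S)*(~occ); v=(~cv2.dilate(occ.astype(np.uint8),np.ones((3,3))).astype(bool)).astype(float); m=m*v
    f=lambda t:np.abs(model(s,O,S,t)*v-m).sum()
    g=lambda a,b,n:min(((f(t),t) for t in np.linspace(a,b,n)))
    t=g(-.28,.28,15)[1]; t=g(t-.04,t+.04,9)[1]; 
    tt=np.linspace(t-.03,t+.03,13); e=np.array([f(x) for x in tt]); 
    # robust subgrid: V-shaped/quadratic fit
    c=np.polyfit(tt-t,e,2); t2=t-c[1]/(2*c[0]) if c[0]>0 else tt[e.argmin()]
    return float(t2),float(tt[e.argmin()]),float(e.min()),float(m.sum())
def angles(S):
    psi=np.arctan2(S[1,0],S[0,0]); a=R.from_matrix(S).as_euler('ZYX'); return a # yaw,pitch,roll
def meas(save=None):
    p,M,o=pose(); s=ctrl.snapshot('top'); O,S=sp(p,M); a=angles(S)
    d=fit2(s,O,S)
    if save:
        I=s['color'][:,:,::-1].copy(); mm=(model(s,O,S,d[0])>.5).astype(np.uint8); cs,_=cv2.findContours(mm,cv2.RETR_EXTERNAL,cv2.CHAIN_APPROX_NONE); cv2.drawContours(I,cs,-1,(255,0,0),1)
        cv2.imwrite('pics/'+save,I)
    return o,O,a,d
E
cat > go.py <<'E'
from m2 import *
import time
o,O,a,d=meas(sys.argv[1] if len(sys.argv)>1 else None)
L=open('log.txt','a'); 
phi=a[2]; th=d[0]+phi
print('t %.2f O %s yaw %.2f pit %.2f deg  phi %.4f  delta %.4f (%.3f) err %.0f n %.0f  THETA %.4f  Mom %s open %.4f'%(o['clock'],(O*1000).round(1),*np.degrees(a[:2]),phi,d[0],d[1],d[2],d[3],th,o['moment'].round(3),o['opening']))
E
python3 - <<'E'
from m2 import *
calib()
E
python3 go.py g0.png
python3 -m inch '[-0.02,0,0,0,0,0,0,-0.02,0,0,0,0,0,0,-0.01,0,0,0,0,0,0,0,0,0,0,0,0,0]'; python3 go.py g1.png
```

```text
t 6.85 O [ 521.5 -230.2   -0. ] yaw 15.57 pit 0.00 deg  phi 0.0000  delta 0.2270 (0.230) err 43 n 514  THETA 0.2270  Mom [-0.237 -0.276 -0.019] open 0.0241
clock: 7.4
tool_pos: [0.518, -0.2296, 0.2609]
orientation: [150.9, 88.4, 166.3]
force: [-0.6, -0.3, -8.8]
opening: 0.0241
t 7.40 O [ 516.7 -228.2   45.9] yaw 15.40 pit 0.54 deg  phi 0.0072  delta 0.2286 (0.230) err 53 n 558  THETA 0.2358  Mom [ 0.102 -0.199 -0.017] open 0.0241
```

```bash
python3 -c "
import cv2
I=cv2.imread('pics/g1.png');cv2.imwrite('pics/g1c.png',cv2.resize(I[120:290,300:470],None,fx=3.5,fy=3.5,interpolation=cv2.INTER_CUBIC))"
```

```text
(no output)
```

View pics/g1c.png

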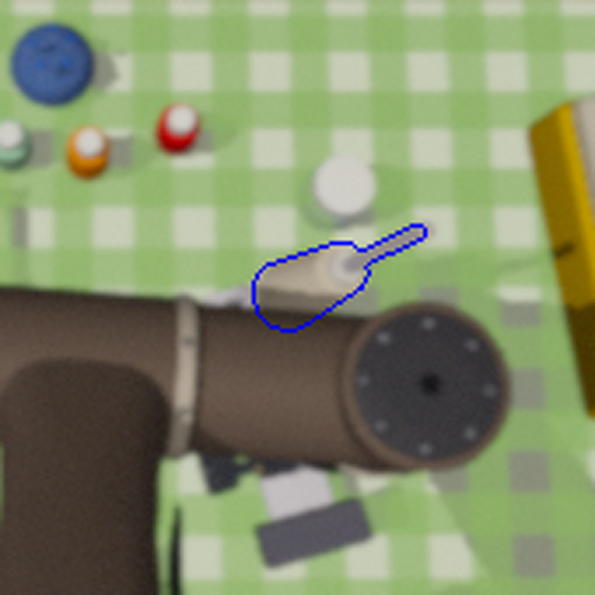

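Run:
```python
from m2 import *
s=dict(np.load('pics/top0.npz'))
for yaw in (15.0,15.6,16.2):
  for dx in (-.003,0,.003):
    for dy in (-.006,-.004,-.002,0,.002):
        S=R.from_euler('z',yaw,degrees=True).as_matrix();O=np.array([.5215,-.2302,0])+S@np.array([dx,dy,0])
        C=(cloud(s)-O)@S; m=mask(s,O,S)
        e=min((np.abs(model(s,O,S,t)-m).sum(),t) for t in np.arange(.19,.27,.004))
        print(yaw,dx,dy,round(e[0],1),round(e[1],3))
```

```text
15.0 -0.003 -0.006 142.6 0.19
15.0 -0.003 -0.004 126.4 0.19
15.0 -0.003 -0.002 118.5 0.19
15.0 -0.003 0 120.8 0.194
15.0 -0.003 0.002 123.7 0.21
15.0 0 -0.006 78.1 0.19
15.0 0 -0.004 62.1 0.19
15.0 0 -0.002 53.8 0.202
15.0 0 0 49.6 0.218
15.0 0 0.002 51.8 0.234
15.0 0.003 -0.006 122.5 0.214
15.0 0.003 -0.004 111.8 0.226
15.0 0.003 -0.002 104.6 0.234
15.0 0.003 0 96.6 0.238
15.0 0.003 0.002 92.6 0.254
15.6 -0.003 -0.006 123.2 0.19
15.6 -0.003 -0.004 108.7 0.19
15.6 -0.003 -0.002 107.1 0.198
15.6 -0.003 0 109.7 0.206
15.6 -0.003 0.002 114.7 0.222
15.6 0 -0.006 72.5 0.19
15.6 0 -0.004 59.9 0.198
15.6 0 -0.002 53.8 0.21
15.6 0 0 49.2 0.23
15.6 0 0.002 50.1 0.246
15.6 0.003 -0.006 128.9 0.218
15.6 0.003 -0.004 121.6 0.226
15.6 0.003 -0.002 114.9 0.234
15.6 0.003 0 107.6 0.25
15.6 0.003 0.002 104.9 0.262
16.2 -0.003 -0.006 103.0 0.19
16.2 -0.003 -0.004 95.8 0.19
16.2 -0.003 -0.002 97.5 0.202
16.2 -0.003 0 99.8 0.218
16.2 -0.003 0.002 105.0 0.226
16.2 0 -0.006 72.0 0.19
16.2 0 -0.004 63.0 0.21
16.2 0 -0.002 54.8 0.23
16.2 0 0 49.9 0.246
16.2 0 0.002 52.1 0.258
16.2 0.003 -0.006 138.7 0.214
16.2 0.003 -0.004 132.8 0.234
16.2 0.003 -0.002 125.5 0.238
16.2 0.003 0 120.1 0.254
16.2 0.003 0.002 121.3 0.27
```

```bash
python3 - <<'E'
import json;c=json.load(open('cal.json'));c['t'][1]+=.0022;json.dump(c,open('cal.json','w'))
E
python3 -m inch '[0,0,0,0,-0.5,-5,0, 0,0,0,0,0,-5,0, 0,0,0,0,0,0,0]'; python3 go.py g2.png
```

```text
clock: 7.82
tool_pos: [0.5161, -0.2293, 0.2567]
orientation: [-97.8, 80.7, -82.4]
force: [-0.6, 0.2, -8.9]
opening: 0.0239
t 7.83 O [ 524.7 -261.7   44.3] yaw 15.51 pit 0.39 deg  phi -0.1671  delta 0.1991 (0.200) err 36 n 504  THETA 0.0320  Mom [1.106 0.351 0.02 ] open 0.0239
```

```bash
cat > sim.py <<'E'
import numpy as np
I,c,k,G,ml=.0056,.065,.245,.37,.0378
L=.164
def sim(d,dd,phi,turns,ay=(),dt=.001,delay=.02,vy=None,pre=.05):
    """turns: rad per row; vy: lateral hinge velocity (stand y, m/s) per row, first entry= current one. returns d,dd,phi"""
    n=len(turns); T=.125
    def ph(t):
        t=t-pre-delay; x=phi
        for i,u in enumerate(turns): x+=u*np.clip((t-i*T)/T,0,1)
        return x
    def vv(t):
        if vy is None: return 0
        t=t-pre-delay; x=vy[0]
        for i in range(n): x+=(vy[i+1]-vy[i])*np.clip((t-i*T)/.06,0,1)
        return x
    ts=np.arange(0,pre+n*T,dt); P=np.array([ph(t) for t in ts]+[ph(ts[-1]+dt)]*2); V=np.array([vv(t) for t in ts]+[vv(ts[-1]+dt)])
    pd=np.gradient(P,dt)
    th=d+phi; w=dd+pd[0]
    for i,t in enumerate(ts):
        pdd=(P[i+2]-2*P[i+1]+P[i])/dt**2
        acc=(G*th-k*(th-P[i])-c*(w-pd[i])+ml*(L*pdd+(V[i+1]-V[i])/dt))/I
        w+=acc*dt; th+=w*dt
        if th-P[i]>.25: th=P[i]+.25; w=min(w,pd[i])
        if th-P[i]<-.25: th=P[i]-.25; w=max(w,pd[i])
    return th-P[-1],w-pd[-1],P[-1]
def s_hat(): return (-c+np.sqrt(c*c+4*I*(G-k)))/2/I
E
python3 - <<'E'
from sim import *
print(sim(.25,0,.007,np.radians([-5,-5,0]),pre=.05))
d,dd,p=.199,-.35,-.167
for tr in ([0,4,4],[2,3,3],[3,4,3],[3,3,3,0],[2,2,2,2],[4,4,2,0],[0,5,5,0]):
    r=sim(d,dd,p,np.radians(tr)); print(tr,[x.round(4) for x in r],'xi',(r[0]+r[1]/13.3).round(4),'want d=',(-r[2]/.594).round(3),'theta',(r[0]+r[2]).round(4))
E
```

```text
(np.float64(0.21021949084252411), np.float64(-0.4116151251973539), np.float64(-0.16753292519943294))
[0, 4, 4] [np.float64(-0.0385), np.float64(-0.5116), np.float64(-0.0385)] xi -0.077 want d= 0.065 theta -0.0771
[2, 3, 3] [np.float64(-0.0032), np.float64(-0.3794), np.float64(-0.0358)] xi -0.0317 want d= 0.06 theta -0.0389
[3, 4, 3] [np.float64(0.0313), np.float64(-0.1636), np.float64(-0.0008)] xi 0.019 want d= 0.001 theta 0.0305
[3, 3, 3, 0] [np.float64(0.0023), np.float64(-0.0938), np.float64(-0.0099)] xi -0.0047 want d= 0.017 theta -0.0076
[2, 2, 2, 2] [np.float64(-0.0692), np.float64(-0.4137), np.float64(-0.033)] xi -0.1003 want d= 0.055 theta -0.1021
[4, 4, 2, 0] [np.float64(0.0575), np.float64(0.0959), np.float64(0.0075)] xi 0.0647 want d= -0.013 theta 0.065
[0, 5, 5, 0] [np.float64(-0.0534), np.float64(-0.1307), np.float64(0.0075)] xi -0.0633 want d= -0.013 theta -0.0459
```

```bash
python3 -m inch '[-0.002,0,0,0,0,3,0, -0.001,0,0,0,0,3,0, -0.001,0,0,0,0,3,0, 0,0,0,0,0,0,0]'; python3 go.py g3.png
```

```text
clock: 8.38
tool_pos: [0.517, -0.2283, 0.2592]
orientation: [148.9, 88.6, 164.3]
force: [0.3, -0.5, -7.6]
opening: 0.0237
t 8.38 O [ 515.8 -224.8   44.2] yaw 15.34 pit 0.34 deg  phi 0.0062  delta 0.0683 (0.070) err 31 n 402  THETA 0.0746  Mom [-0.016 -0.294  0.035] open 0.0237
```

```bash
cat >> go.py <<'E'
from sim import *
from scipy.optimize import brentq
a1=s_hat(); dl=d[0]; dd0=np.clip(a1*(dl+G/(G-k)*phi),-.4,.4)
for N in (3,4):
    f=lambda u:(lambda r:r[0]+r[1]/13.3*0)(sim(dl,dd0,phi,[u/2,u/2]+[0]*(N-2)))
    try:
        u=brentq(f,-.4,.4); r=sim(dl,dd0,phi,[u/2,u/2]+[0]*(N-2)); print('N',N,'turn deg total %.2f (two rows of %.2f)'%(np.degrees(u),np.degrees(u)/2),'-> phi %.4f'%(phi+u), 'end',[float(x.round(4)) for x in r])
    except Exception as e: print(e)
E
python3 - <<'E'
from sim import *
from scipy.optimize import brentq
dl,phi=.0683,.0062
for N in (3,4):
    u=brentq(lambda u:sim(dl,.14,phi,[u/2,u/2]+[0]*(N-2))[0],-.4,.4);print(N,np.degrees(u),sim(dl,.14,phi,[u/2,u/2]+[0]*(N-2)))
E
```

```text
3 -9.16363847515195 (np.float64(7.494005416219807e-16), np.float64(-0.6923885448207346), np.float64(-0.1537356628538341))
4 -6.071299063339946 (np.float64(-5.551115123125783e-17), np.float64(-0.48701941437615787), np.float64(-0.09976415852852982))
```

```bash
python3 -m inch '[-0.001,0,0,0,0,-5.3,0, -0.001,0,0,0,0,0,0, -0.001,0,0,0,0,2.4,0, -0.001,0,0,0,0,2.4,0]'; python3 go.py g4.png
```

```text
clock: 8.93
tool_pos: [0.5158, -0.2271, 0.262]
orientation: [159.9, 88.5, 175.4]
force: [-0.7, -0.8, -7.9]
opening: 0.0239
t 8.93 O [ 514.3 -224.6   47. ] yaw 15.48 pit 0.49 deg  phi 0.0022  delta 0.0579 (0.055) err 27 n 395  THETA 0.0601  Mom [ 0.032 -0.194 -0.005] open 0.0239
[1, 1, 0.5, 0] peak phi -0.070 rows deg [-4.11  0.    1.99  1.99] end d,dd,phi [0.0102, -0.136, -0.0056]
[1, 1, 0, 0] peak phi -0.082 rows deg [-4.83  0.    4.71  0.  ] end d,dd,phi [0.004, -0.0532, 0.0]
[1, 1, 1, 0.5, 0] peak phi -0.054 rows deg [-3.24  0.    0.    1.56  1.56] end d,dd,phi [0.0081, -0.1075, -0.0044]
```

```bash
python3 -c "
import cv2
I=cv2.imread('pics/g4.png');cv2.imwrite('pics/g4c.png',cv2.resize(I[150:250,330:450],None,fx=5,fy=5,interpolation=cv2.INTER_CUBIC))"
```

```text
(no output)
```

View pics/g4c.png

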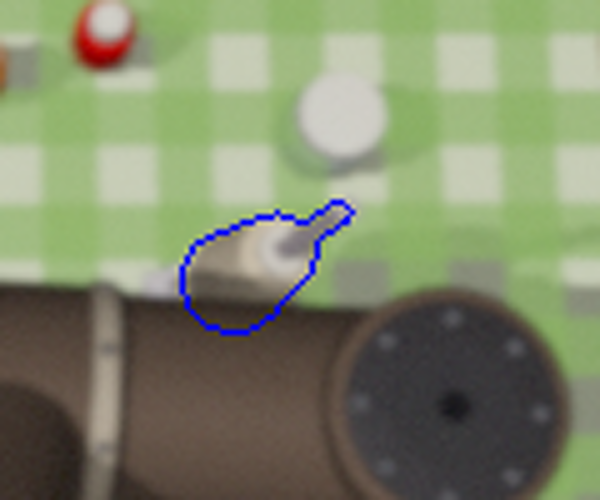

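```bash
cat > idf.py <<'E'
import sim, numpy as np
tr=[(.25,0,.0072,[-5,-5,0],.199,-.1671),(.199,-.38,-.1671,[3,3,3,0],.0683,.0062),(.0683,None,.0062,[-5.3,0,2.4,2.4],.0579,.0022)]
for sc in (.88,1,1.12):
  for delay in (.0,.02,.05):
    sim.G=.37*sc; sim.ml=.0378*sc; sim.I=.0056*sc
    a=sim.s_hat(); out=[]
    for d,dd,p,t,d1,p1 in tr:
        t=np.radians(t)*1.0
        g=(p1-p)/t.sum() if abs(t.sum())>.05 else 1; t=t*g
        if dd is None: dd=a*(d+sim.G/(sim.G-sim.k)*p)
        r=sim.sim(d,dd,p,t,delay=delay); out.append((round(r[0],4),d1,round(r[1],3),round(r[2],3)))
    print(sc,delay,round(a,2),out)
E
python3 idf.py
```

```text
0.88 0.0 1.14 [(np.float64(0.1833), 0.199, np.float64(-0.517), np.float64(-0.167)), (np.float64(0.0406), 0.0683, np.float64(0.043), np.float64(0.006)), (np.float64(-0.0148), 0.0579, np.float64(-0.167), np.float64(-0.003))]
0.88 0.02 1.14 [(np.float64(0.1934), 0.199, np.float64(-0.491), np.float64(-0.167)), (np.float64(0.0201), 0.0683, np.float64(0.009), np.float64(0.006)), (np.float64(-0.008), 0.0579, np.float64(-0.188), np.float64(-0.009))]
0.88 0.05 1.14 [(np.float64(0.2075), 0.199, np.float64(-0.443), np.float64(-0.167)), (np.float64(-0.0092), 0.0683, np.float64(-0.048), np.float64(0.006)), (np.float64(0.003), 0.0579, np.float64(-0.219), np.float64(-0.019))]
1 0.0 1.68 [(np.float64(0.2021), 0.199, np.float64(-0.439), np.float64(-0.167)), (np.float64(0.0457), 0.0683, np.float64(0.067), np.float64(0.006)), (np.float64(0.0002), 0.0579, np.float64(-0.166), np.float64(-0.003))]
1 0.02 1.68 [(np.float64(0.2106), 0.199, np.float64(-0.409), np.float64(-0.167)), (np.float64(0.0205), 0.0683, np.float64(0.012), np.float64(0.006)), (np.float64(0.0102), 0.0579, np.float64(-0.18), np.float64(-0
[... 197 characters left out ...]
64(-0.199), np.float64(-0.019))]
1.12 0.0 2.16 [(np.float64(0.2165), 0.199, np.float64(-0.358), np.float64(-0.167)), (np.float64(0.0523), 0.0683, np.float64(0.096), np.float64(0.006)), (np.float64(0.0225), 0.0579, np.float64(-0.131), np.float64(-0.003))]
1.12 0.02 2.16 [(np.float64(0.2233), 0.199, np.float64(-0.327), np.float64(-0.167)), (np.float64(0.0222), 0.0683, np.float64(0.017), np.float64(0.006)), (np.float64(0.0363), 0.0579, np.float64(-0.134), np.float64(-0.009))]
1.12 0.05 2.16 [(np.float64(0.2324), 0.199, np.float64(-0.274), np.float64(-0.167)), (np.float64(-0.02), 0.0683, np.float64(-0.103), np.float64(0.006)), (np.float64(0.0569), 0.0579, np.float64(-0.136), np.float64(-0.019))]
```

Run:
```python
from m2 import *
p,M,o=pose(); s=ctrl.snapshot('top'); np.savez('pics/top5.npz',**s,p=p,M=M); s2=ctrl.snapshot('side');np.savez('pics/side5.npz',**s2)
O,S=sp(p,M); print(o['clock'],np.degrees(angles(S)))
d=fit2(s,O,S);print(d)
H=O+S@np.array([.1,0,.055])
C=(cloud(s)-H)@S; m=mask(s,O,S)>0
for z0 in (.05,.08,.11,.14,.17,.19,.21,.23,.25,.27,.29):
    q=m&(C[...,2]>z0)&(C[...,2]<z0+.02); 
    if q.sum(): 
        v,u=np.nonzero(q); print(z0,q.sum(),C[q].mean(0).round(4),'px',u.mean().round(1),v.mean().round(1), 'axis px',proj(s,H+S@R.from_rotvec([d[0],0,0]).as_matrix()@np.array([0,0,C[q][:,2].mean()])).round(1))
C2=(cloud(s2)-O)@S
for z0 in np.arange(-.01,.09,.01):
    q=(abs(C2[...,0]-.1)<.02)&(abs(C2[...,1])<.08)&(C2[...,2]>z0)&(C2[...,2]<z0+.01); 
    if q.sum(): print('side z',z0.round(3),q.sum(),C2[q].mean(0).round(4),C2[q].min(0).round(4),C2[q].max(0).round(4))
I=s2['color'][:,:,::-1].copy()
mm=(model(s2,O,S,d[0])>.5).astype(np.uint8); cs,_=cv2.findContours(mm,cv2.RETR_EXTERNAL,cv2.CHAIN_APPROX_NONE); cv2.drawContours(I,cs,-1,(255,0,0),1)
cv2.imwrite('pics/s5.png',cv2.resize(I[80:270,290:440],None,fx=3.1,fy=3.1,interpolation=cv2.INTER_CUBIC))
```

```text
8.975 [15.46008146  0.46328509  0.23631004]
(0.057708666718889294, 0.05499999999999999, 27.72156862745098, 376.0)
0.08 26 [0.0131 0.0174 0.0897] px 368.3 202.7 axis px [[377.1 204.9]]
0.11 30 [0.0073 0.0141 0.1195] px 371.6 202.9 axis px [[379.4 203.4]]
0.14 42 [-0.0034  0.0056  0.1512] px 377.5 204.2 axis px [[382.1 201.7]]
0.17 164 [-0.0012 -0.0081  0.1776] px 383.9 200.7 axis px [[384.5 200.1]]
0.19 12 [-0.0006 -0.0103  0.2019] px 386.4 199.0 axis px [[386.8 198.6]]
0.21 10 [-0.0009 -0.0109  0.2203] px 388.1 198.0 axis px [[388.6 197.5]]
0.23 12 [-0.0011 -0.0124  0.2405] px 390.3 196.7 axis px [[390.7 196.1]]
0.25 14 [-0.0007 -0.0143  0.2606] px 392.7 195.1 axis px [[392.9 194.7]]
0.27 12 [-0.0008 -0.0151  0.2822] px 395.0 193.6 axis px [[395.3 193.2]]
0.29 28 [ 2.000e-04 -2.030e-02  2.983e-01] px 398.5 191.5 axis px [[397.2 192. ]]
side z -0.01 1 [ 0.0922  0.0608 -0.    ] [ 0.0922  0.0608 -0.    ] [ 0.0922  0.0608 -0.    ]
side z 0.0 247 [0.0997 0.0196 0.0083] [ 0.0801 -0.0665  0.0001] [0.1198 0.065  0.01  ]
side z 0.01 132 [0.0997 0.0143 0.0115] [ 0.0802 -0.0567  0.01  ] [0.1191 0.0631 0.0191]
side z 0.02 23 [0.0998 0.0055 0.025 ] [ 0.0813 -0.0125  0.0206] [0.1184 0.0144 0.0299]
side z 0.03 21 [0.0968 0.006  0.035 ] [ 0.0814 -0.0123  0.0305] [0.1185 0.0156 0.039 ]
side z 0.04 24 [0.1017 0.0076 0.0447] [ 0.0814 -0.0074  0.04  ] [0.1189 0.0151 0.0491]
side z 0.05 53 [0.0984 0.007  0.0557] [ 0.0804 -0.0043  0.0502] [0.1186 0.0138 0.06  ]
side z 0.06 75 [0.101  0.0006 0.0641] [ 0.0811 -0.0168  0.0601] [0.1196 0.0141 0.0691]
side z 0.07 18 [ 0.1009 -0.0003  0.0749] [ 0.0948 -0.0051  0.07  ] [0.1065 0.0042 0.0798]
side z 0.08 13 [ 0.0997 -0.0001  0.0844] [ 0.0952 -0.0033  0.0807] [0.1062 0.0027 0.089 ]
```

View pics/s5.png

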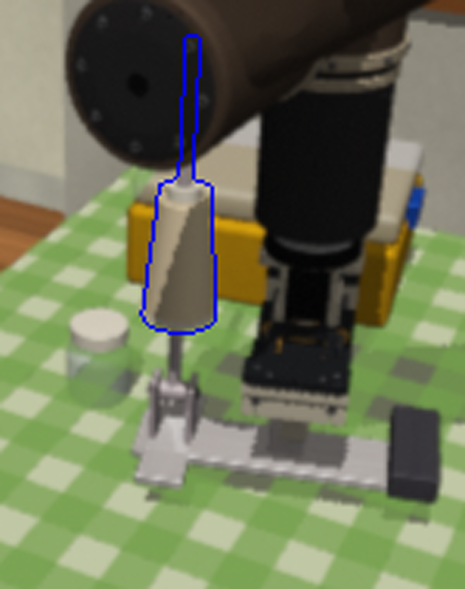

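```bash
cat > ph.py <<'E'
from m2 import *
p,M,o=pose();O,S=sp(p,M);a=angles(S);print('   t %.3f phi %.4f (%.2f deg) O %s rate6 %s'%(o['clock'],a[2],np.degrees(a[2]),(O*1000).round(1),o['qvel'].round(1)))
E
python3 ph.py; python3 -m inch '[-0.001,0,0,0,0,-5.5,0]' >/dev/null; python3 ph.py;  python3 -m inch '[0,0,0,0,0,0,0]'>/dev/null; python3 ph.py;  python3 -m inch '[0,0,0,0,0,2.5,0]'>/dev/null; python3 ph.py;  python3 -m inch '[0,0,0,0,0,2,0]'>/dev/null; python3 ph.py; python3 go.py g6.png
```

```text
t 9.075 phi -0.0010 (-0.06 deg) O [ 515.1 -225.9   47.1] rate6 [ 0.3 -0.3 -1.3  1.6  1.1 -1.3]
   t 9.200 phi -0.0985 (-5.64 deg) O [ 521.4 -246.6   49. ] rate6 [ 14.8  -8.6 -37.9  62.1  40.8 -57.9]
   t 9.325 phi -0.0982 (-5.63 deg) O [ 520.3 -246.1   48.7] rate6 [-1.1  0.7  2.4 -3.3 -2.1  2.6]
   t 9.450 phi -0.0515 (-2.95 deg) O [ 516.8 -236.    47.8] rate6 [ -6.4   3.4  17.7 -30.1 -19.2  28.6]
   t 9.575 phi -0.0129 (-0.74 deg) O [ 514.6 -227.6   47.5] rate6 [ -5.5   2.8  13.5 -22.4 -15.8  21.1]
t 9.57 O [ 514.6 -227.6   47.5] yaw 15.53 pit 0.54 deg  phi -0.0129  delta -0.0073 (-0.005) err 21 n 336  THETA -0.0202  Mom [ 0.017 -0.16   0.032] open 0.0241
[1, 1, 0.5, 0] peak phi 0.021 rows deg [ 1.95  0.   -0.61 -0.61] end d,dd,phi [-0.0031, 0.0411, 0.0017]
[1, 1, 0, 0] peak phi 0.025 rows deg [ 2.17  0.   -1.43  0.  ] end d,dd,phi [-0.0012, 0.0159, 0.0]
[1, 1, 1, 0.5, 0] peak phi 0.017 rows deg [ 1.69  0.    0.   -0.47 -0.47] end d,dd,phi [-0.0025, 0.0327, 0.0013]
```

Run:
```python
from m2 import *
t=dict(np.load('pics/top5.npz'));s2=dict(np.load('pics/side5.npz'));p,M=t['p'],t['M'];O,S=sp(p,M)
s0=dict(np.load('pics/side0.npz'))
def chk(s,O,S,name):
    C=(cloud(s)-O)@S
    q=(((abs(C[...,0]-.1)<.018)&(abs(C[...,1])<.062))|((C[...,0]>-.08)&(C[...,0]<.13)&(abs(C[...,1])<.027)))&(abs(C[...,2]-.01)<.006)
    P=C[q]; A=np.c_[np.ones(len(P)),P[:,0],P[:,1]]; w=np.ones(len(P))
    for _ in range(10):
        c=np.linalg.lstsq(A*w[:,None],P[:,2]*w,rcond=None)[0]; r=P[:,2]-A@c; w=1/(1+(r/.0015)**2)
    print(name,len(P),c.round(4),'rms',np.sqrt((w*r*r).sum()/w.sum()).round(5), 'y range',P[:,1].min(),P[:,1].max())
    q=((abs(C[...,0]+.105)<.018)&(abs(C[...,1])<.048))&(abs(C[...,2]-.036)<.005);P=C[q]
    if len(P)>20: print('  cw',np.polyfit(P[:,1],P[:,2],1).round(4),len(P))
chk(s2,O,S,'lifted side')
O0=np.array([.5215,-.2302,0]);S0=R.from_euler('z',15.57,degrees=True).as_matrix()
chk(s0,O0,S0,'table side')
chk(dict(np.load('pics/top0.npz')),O0,S0,'table top')
chk(t,O,S,'lift top')
C=cloud(s0); 
for nm,s in (('s0',s0),('s2',s2)):
    C=cloud(s); q=(abs(C[...,2])<.01)&(C[...,0]>.35)&(C[...,0]<.75)&(C[...,1]>-.4)&(C[...,1]<.05); P=C[q]; A=np.c_[np.ones(len(P)),P[:,:2]];print(nm,np.linalg.lstsq(A,P[:,2],rcond=None)[0].round(4))
```

```text
lifted side 1057 [ 0.0094 -0.0004  0.0049] rms 0.00096 y range -0.06121614132812062 0.061947928591360696
  cw [-0.003   0.0355] 333
table side 977 [ 0.0095 -0.0008  0.0004] rms 0.00095 y range -0.05545428533358938 0.06150811653211669
  cw [0.0003 0.0355] 318
table top 850 [ 0.0101 -0.      0.0109] rms 0.0014 y range -0.026953667727448827 0.06192397120292779
  cw [-0.0011  0.0361] 318
lift top 186 [ 0.0105 -0.001   0.0037] rms 0.00131 y range -0.026838253791803924 0.0269479086930149
  cw [0.0003 0.0362] 348
s0 [ 0.0006 -0.0003 -0.0011]
s2 [ 0.0007 -0.0009  0.0019]
```

```bash
cat > fitdyn.py <<'E'
import numpy as np
from scipy.optimize import least_squares
# phi knots (t,phi)
D=np.pi/180
kn=[(7.40,.0072),(7.45,.0072),(7.575,.0072-5*D),(7.70,-.1671),(7.825,-.1671),(7.875,-.1671),(8.0,-.1671+3.3*D),(8.125,-.1671+6.6*D),(8.25,.0062),(8.375,.0062),(8.425,.0062),(8.55,.0062-5.3*D),(8.675,.0062-5.3*D),(8.8,.0062-2.75*D),(8.925,.0022),(9.075,-.001),(9.2,-.0985),(9.325,-.0982),(9.45,-.0515),(9.575,-.0129)]
me=[(7.825,.199),(8.375,.0683),(8.925,.0579),(8.975,.0577),(9.575,-.0073)]
kt,kp=np.array(kn).T
def run(sc,ks,b,lag,cs=1.0,L=.16,dt=.001,d0=.25):
    I,c,k,G,ml=.0056*sc,.065*cs,.245*ks,.37*sc,.0378*sc
    ts=np.arange(7.40,9.7,dt); P=np.interp(ts-lag,kt,kp)
    n=max(1,int(.04/dt)); P=np.convolve(np.pad(P,(n,n),'edge'),np.ones(n)/n,'same')[n:-n]
    pd=np.gradient(P,dt);pdd=np.gradient(pd,dt)
    th=d0+P[0];w=0;out=[]
    for i in range(len(ts)):
        acc=(G*(th+b)-k*(th-P[i])-c*(w-pd[i])+ml*L*pdd[i])/I
        w+=acc*dt;th+=w*dt
        if th-P[i]>d0: th=P[i]+d0; w=min(w,pd[i])
        out.append(th-P[i])
    return ts,np.array(out)
def res(x,free):
    a=dict(sc=1,ks=1,b=0,lag=.0,cs=1); a.update(zip(free,x)); ts,o=run(**a); return np.array([np.interp(t,ts,o)-d for t,d in me])
if __name__=='__main__':
    for free,x0 in ((['sc'],[1]),(['b'],[0]),(['sc','b'],[1,0]),(['sc','lag'],[1,0]),(['sc','ks'],[1,1]),(['sc','cs'],[1,1]),(['sc','b','lag'],[1,0,0]),(['sc','ks','cs','lag'],[1,1,1,0.])):
        r=least_squares(res,x0,args=(free,),diff_step=1e-3); print(free,r.x.round(4),r.fun.round(4))
E
python3 fitdyn.py
```

```text
['sc'] [1.0989] [ 0.0135  0.0188  0.0115  0.0132 -0.0081]
['b'] [0.0066] [ 0.0079  0.0151  0.0054  0.0073 -0.0057]
['sc', 'b'] [0.8709 0.0161] [-0.0021  0.0089 -0.0033 -0.0009  0.0003]
['sc', 'lag'] [1.0988 0.004 ] [ 0.015   0.0181  0.0113  0.0128 -0.0079]
['sc', 'ks'] [0.4217 0.5673] [-0.0109  0.0333 -0.0038 -0.0045 -0.0085]
['sc', 'cs'] [0.7407 1.7687] [-0.0111  0.0332 -0.004  -0.0046 -0.0083]
['sc', 'b', 'lag'] [0.8622 0.0168 0.0103] [ 0.0015  0.0068 -0.0041 -0.0023  0.0016]
['sc', 'ks', 'cs', 'lag'] [4.534230e+01 7.882180e+01 1.681371e+02 1.109000e-01] [ 0.0007  0.0228 -0.0104 -0.0135  0.0038]
```

```bash
cat > lg.py <<'E'
from m2 import *
p,M,o=pose();O,S=sp(p,M);a=angles(S);H=O+S@np.array([.1,0,.055])
K=json.load(open('kn.json')); l=K['kn'][-1]
y=l[2]+float(S[:,1]@(H-np.array(l[3]))) if l[3] else l[2]
if o['clock']>l[0]+1e-4: K['kn'].append([o['clock'],float(a[2]),y,H.tolist()])
json.dump(K,open('kn.json','w'))
if len(sys.argv)<2: print('t %.3f phi %.2f O %s'%(o['clock'],np.degrees(a[2]),(O*1000).round(1)),end=' | ')
E
cat > kf.py <<'E'
import numpy as np,json
I,c,k,G,ml=.0056*.97,.065,.245,.37*.97,.0378*.97
def inputs(kn,t0,t1,dt):
    t=np.array([q[0] for q in kn]);P=np.array([q[1] for q in kn]);Y=np.array([q[2] for q in kn])
    ts=np.arange(t0-.2,t1+.2,dt); n=int(.06/dt)
    f=lambda A:np.convolve(np.pad(np.interp(ts,t,A),(n,n),'edge'),np.ones(n)/n,'same')[n:-n]
    p=f(P);y=f(Y); y=np.convolve(np.pad(y,(n,n),'edge'),np.ones(n)/n,'same')[n:-n]; pd=np.gradient(p,dt);a=np.gradient(np.gradient(y,dt),dt)
    return ts,p,pd,a
def kf(K,t1,dt=.005):
    kn=K['kn'];me=K['me']; t0=me[0][0]
    ts,p,pd,a=inputs(kn,t0,t1,dt)
    x=np.array([me[0][1]+me[0][2],K.get('w0',0.),.008]);Pm=np.diag([.01,.1,.008])**2
    F=np.eye(3)+dt*np.array([[0,1,0],[(G-k)/I,-c/I,G/I],[0,0,0]]); Q=np.diag([1e-8,(.3)**2*dt,(.004)**2*dt])
    i=np.searchsorted(ts,t0);j=1;log=[]
    while ts[i]<t1-1e-6:
        x=F@x+dt*np.array([0,(k*p[i]+c*pd[i]+ml*a[i])/I,0]);Pm=F@Pm@F.T+Q;i+=1
        while j<len(me) and ts[i]>=me[j][0]-1e-6:
            z=me[j][1]+me[j][2]; S=Pm[0,0]+.006**2; L=Pm[:,0]/S; log.append((me[j][0],round(z-x[0],4))); x=x+L*(z-x[0]);Pm=Pm-np.outer(L,Pm[0]);j+=1
    return x,Pm,log
def pred(x,kn,t,phi_rows,y_rows,T=.125,tail=0.0,dt=.005):
    """from state x at time t apply row ends"""
    k2=list(kn)+[[t,kn[-1][1],kn[-1][2],None]]; tt=t
    for ph,y in zip(phi_rows,y_rows): tt+=T; k2.append([tt,ph,y,None])
    ts,p,pd,a=inputs(k2,t,tt+tail,dt); i=np.searchsorted(ts,t); x=x.copy(); mx=0
    while ts[i]<tt+tail-1e-6:
        acc=((G-k)*x[0]+G*x[2]-c*x[1]+k*p[i]+c*pd[i]+ml*a[i])/I
        x[1]+=acc*dt;x[0]+=x[1]*dt;i+=1; mx=max(mx,abs(x[0]))
    return x,mx
E
cat > go.py <<'E'
# go.py pic [rowvel_y m/s next]   measures, filters, proposes
from m2 import *
import kf,subprocess
from scipy.optimize import brentq
vn=float(sys.argv[2]) if len(sys.argv)>2 else 0.
psid=float(sys.argv[3]) if len(sys.argv)>3 else 0.
o,O,a,d=meas(sys.argv[1]); phi=float(a[2])
K=json.load(open('kn.json')); K['me'].append([o['clock'],d[0],phi]); json.dump(K,open('kn.json','w'))
t=o['clock']+.05
kn=K['kn']; x,Pm,log=kf.kf(K,t)
print('\nt %.2f O %s yaw %.2f pit %.2f | phi %.4f delta %.4f THETA %.4f | KF th %.4f w %.3f b %.4f inn %s | err %.0f n %.0f open %.4f F %s'%(o['clock'],(O*1000).round(1),*np.degrees(a[:2]),phi,d[0],d[0]+phi,*x,[l[1] for l in log[-3:]],d[2],d[3],o['opening'],o['force'].round(1)))
L=.16; pe=-x[2]; y0=kn[-1][2]
for lev in ([1,.5,0],[1,1,.5,0],[1,1,1,.5,0]):
    n=len(lev)
    def ev(A):
        ph=pe+np.array(lev)*A; y=y0+L*(ph-phi)+vn*.125*np.arange(1,n+1)
        # continue two rows at the same velocity, phi=pe
        ph=np.r_[ph,pe]; y=np.r_[y,y[-1]+vn*.125]
        return kf.pred(x,kn,t,ph,y)
    f=lambda A:(lambda r:r[0]+x[2]+r[1]/13.3)(ev(A)[0])
    try: A=brentq(f,-.6,.6)
    except Exception as e: print(e); continue
    r,mx=ev(A); ph=np.r_[phi,pe+np.array(lev)*A]; print('  ',lev,'A %.3f turns'%A,np.degrees(np.diff(ph)).round(1),'max th %.3f end %.3f %.3f'%(mx,r[0],r[1]))
E
python3 - <<'E'
import json
from m2 import *
kn=[[t,p,.16*p,None] for t,p in [(8.55,.0062-.0925),(8.675,.0062-.0925),(8.8,.0062-.048),(8.925,.0022),(9.075,-.001),(9.2,-.0985),(9.325,-.0982),(9.45,-.0515),(9.575,-.0129)]]
p,M,o=pose();O,S=sp(p,M);a=angles(S);H=O+S@np.array([.1,0,.055]); print(o['clock'],a)
kn[-1][3]=H.tolist()
kn.append([o['clock'],float(a[2]),.16*float(a[2]),H.tolist()])
json.dump(dict(kn=kn,me=[[8.925,.0579,.0022],[8.975,.0577,.0022],[9.575,-.0073,-.0129]],w0=-.1),open('kn.json','w'))
import kf; K=json.load(open('kn.json'));x,P,l=kf.kf(K,o['clock']);print(x,np.sqrt(np.diag(P)),l)
from scipy.optimize import brentq
phi=a[2];pe=-x[2]
for lev in ([1,.5,0],[1,1,.5,0]):
    def ev(A):
        ph=np.r_[pe+np.array(lev)*A,pe]; return kf.pred(x,kn,o['clock'],ph,.16*ph)
    A=brentq(lambda A:(lambda r:r[0]+x[2]+r[1]/13.3)(ev(A)[0]),-.6,.6);print(lev,A,np.degrees(np.diff(np.r_[phi,pe+np.array(lev)*A])),ev(A))
E
```

```text
9.625 [ 0.27085796  0.00926499 -0.01121691]
[-0.02030344 -0.05267283  0.01481672] [0.0072969  0.06915577 0.00601155] [(8.975, np.float64(0.0061)), (9.575, np.float64(0.0515))]
[1, 0.5, 0] 0.030598247693306213 [ 1.54689631 -0.87657523 -0.87657523] (array([-0.01560091,  0.01042969,  0.01481672]), np.float64(0.020524731861168148))
[1, 1, 0.5, 0] 0.01612046783429777 [ 0.71738063  0.         -0.46181739 -0.46181739] (array([-0.01525186,  0.00578732,  0.01481672]), np.float64(0.020949110652871507))
```

```bash
python3 -m inch '[0,0,0,0,-0.2,1.0,0]'>/dev/null; python3 lg.py; python3 -m inch '[0,0,0,0,0,0,0]'>/dev/null; python3 lg.py;python3 -m inch '[0,0,0,0,0,-0.6,0]'>/dev/null; python3 lg.py;python3 -m inch '[0,0,0,0,0,-0.4,0]'>/dev/null; python3 lg.py; python3 go.py g7.png
```

```text
t 9.750 phi 0.45 O [ 514.5 -223.1   47.5] | t 9.875 phi 0.48 O [ 514.6 -223.    47.5] | t 10.000 phi -0.15 O [ 515.3 -225.4   47.5] | t 10.125 phi -0.59 O [ 515.5 -227.    47.4] | 
t 10.12 O [ 515.5 -227.    47.4] yaw 15.51 pit 0.31 | phi -0.0103 delta -0.0415 THETA -0.0518 | KF th -0.0544 w -0.069 b 0.0082 inn [np.float64(0.0061), np.float64(0.0515), np.float64(-0.0611)] | err 19 n 309 open 0.0237 F [ 0.4 -0.5 -8.7]
   [1, 0.5, 0] A 0.119 turns [ 6.9 -3.4 -3.4] max th 0.054 end -0.011 0.040
   [1, 1, 0.5, 0] A 0.062 turns [ 3.7  0.  -1.8 -1.8] max th 0.054 end -0.010 0.022
   [1, 1, 1, 0.5, 0] A 0.045 turns [ 2.7  0.   0.  -1.3 -1.3] max th 0.054 end -0.009 0.016
```

```bash
python3 -m inch '[0,0,0,0,-0.2,3.7,0]'>/dev/null; python3 lg.py; python3 -m inch '[0,0,0,0,0,0,0]'>/dev/null; python3 lg.py;python3 -m inch '[0,0,0,0,0,-1.8,0]'>/dev/null; python3 lg.py;python3 -m inch '[0,0,0,0,0,-1.8,0]'>/dev/null; python3 lg.py; python3 go.py g8.png
```

```text
t 10.300 phi 3.15 O [ 511.6 -212.7   47.7] | t 10.425 phi 3.12 O [ 512.2 -213.    47.9] | t 10.550 phi 1.16 O [ 514.4 -220.4   47.5] | t 10.675 phi -0.83 O [ 516.3 -227.6   47.4] | 
t 10.68 O [ 516.3 -227.6   47.4] yaw 15.53 pit 0.12 | phi -0.0144 delta 0.0099 THETA -0.0045 | KF th -0.0051 w 0.033 b 0.0053 inn [np.float64(0.0515), np.float64(-0.0635), np.float64(-0.028)] | err 23 n 361 open 0.0236 F [ 0.1 -0.3 -8.2]
   [1, 0.5, 0] A -0.017 turns [-0.5  0.5  0.5] max th 0.011 end -0.005 -0.006
   [1, 1, 0.5, 0] A -0.009 turns [0.  0.  0.3 0.3] max th 0.007 end -0.005 -0.003
   [1, 1, 1, 0.5, 0] A -0.006 turns [0.2 0.  0.  0.2 0.2] max th 0.007 end -0.005 -0.002
```

```bash
python3 -m inch '[0,0,0,0,0,0,0]'>/dev/null; python3 lg.py; python3 -m inch '[0,0,0,0,0,0,0]'>/dev/null; python3 lg.py;python3 -m inch '[0,0,0,0,0,0.3,0]'>/dev/null; python3 lg.py;python3 -m inch '[0,0,0,0,0,0.2,0]'>/dev/null; python3 lg.py; python3 go.py g9.png
```

```text
t 10.850 phi -0.96 O [ 515.8 -227.6   47.3] | t 10.975 phi -0.97 O [ 515.8 -227.5   47.3] | t 11.100 phi -0.66 O [ 515.5 -226.3   47.3] | t 11.225 phi -0.44 O [ 515.4 -225.5   47.4] | 
t 11.22 O [ 515.4 -225.5   47.4] yaw 15.61 pit 0.14 | phi -0.0077 delta 0.0080 THETA 0.0003 | KF th 0.0003 w 0.001 b 0.0064 inn [np.float64(-0.0635), np.float64(-0.0281), np.float64(0.0119)] | err 19 n 331 open 0.0239 F [ 0.7  0.1 -8.1]
   [1, 0.5, 0] A -0.017 turns [-0.9  0.5  0.5] max th 0.012 end -0.006 -0.006
   [1, 1, 0.5, 0] A -0.009 turns [-0.4  0.   0.3  0.3] max th 0.008 end -0.006 -0.003
   [1, 1, 1, 0.5, 0] A -0.007 turns [-0.3  0.   0.   0.2  0.2] max th 0.008 end -0.006 -0.002
```

Balanced nicely now. Continuing the hold with small corrections.

```bash
python3 -m inch '[0,0,0,0,0,-0.4,0]'>/dev/null; python3 lg.py; python3 -m inch '[0,0,0,0,0,0,0]'>/dev/null; python3 lg.py;python3 -m inch '[0,0,0,0,0,0.3,0]'>/dev/null; python3 lg.py;python3 -m inch '[0,0,0,0,0,0.3,0]'>/dev/null; python3 lg.py; python3 go.py g10.png
```

```text
t 11.400 phi -0.85 O [ 515.9 -227.2   47.4] | t 11.525 phi -0.86 O [ 515.9 -227.3   47.3] | t 11.650 phi -0.55 O [ 515.5 -226.1   47.3] | t 11.775 phi -0.22 O [ 515.2 -224.9   47.3] | 
t 11.78 O [ 515.2 -224.9   47.3] yaw 15.59 pit 0.14 | phi -0.0039 delta 0.0106 THETA 0.0067 | KF th 0.0081 w 0.027 b 0.0075 inn [np.float64(-0.0281), np.float64(0.0122), np.float64(0.0135)] | err 20 n 370 open 0.0238 F [ 0.2  0.3 -6.8]
   [1, 0.5, 0] A -0.038 turns [-2.4  1.1  1.1] max th 0.022 end -0.007 -0.013
   [1, 1, 0.5, 0] A -0.020 turns [-1.3  0.   0.6  0.6] max th 0.012 end -0.007 -0.007
   [1, 1, 1, 0.5, 0] A -0.014 turns [-1.   0.   0.   0.4  0.4] max th 0.010 end -0.007 -0.005
```

```bash
python3 -m inch '[0,0,0,0,0,-1.1,0]'>/dev/null; python3 lg.py; python3 -m inch '[0,0,0,0,0,0,0]'>/dev/null; python3 lg.py;python3 -m inch '[0,0,0,0,0,0,0]'>/dev/null; python3 lg.py;python3 -m inch '[0,0,0,0,0,0.4,0]'>/dev/null; python3 lg.py;python3 -m inch '[0,0,0,0,0,0.4,0]'>/dev/null; python3 lg.py; python3 go.py g11.png
```

```text
t 11.950 phi -1.36 O [ 516.6 -229.2   47.4] | t 12.075 phi -1.39 O [ 516.4 -229.3   47.3] | t 12.200 phi -1.39 O [ 516.3 -229.2   47.3] | t 12.325 phi -0.97 O [ 515.8 -227.6   47.3] | t 12.450 phi -0.54 O [ 515.4 -226.    47.3] | 
t 12.45 O [ 515.4 -226.    47.3] yaw 15.61 pit 0.14 | phi -0.0094 delta -0.0219 THETA -0.0313 | KF th -0.0336 w -0.061 b 0.0076 inn [np.float64(0.0122), np.float64(0.0143), np.float64(-0.0005)] | err 19 n 315 open 0.0238 F [-0.1  0.2 -7.9]
   [1, 0.5, 0] A 0.071 turns [ 4.1 -2.  -2. ] max th 0.034 end -0.009 0.024
   [1, 1, 0.5, 0] A 0.037 turns [ 2.2  0.  -1.1 -1.1] max th 0.034 end -0.009 0.013
   [1, 1, 1, 0.5, 0] A 0.027 turns [ 1.6  0.   0.  -0.8 -0.8] max th 0.034 end -0.008 0.010
```

```bash
python3 -m inch '[0,0,0,0,0,2.1,0]'>/dev/null; python3 lg.py; python3 -m inch '[0,0,0,0,0,0,0]'>/dev/null; python3 lg.py;python3 -m inch '[0,0,0,0,0,-1.1,0]'>/dev/null; python3 lg.py;python3 -m inch '[0,0,0,0,0,-1.0,0]'>/dev/null; python3 lg.py; python3 go.py g12.png
```

```text
t 12.625 phi 1.63 O [ 513.1 -218.1   47.4] | t 12.750 phi 1.62 O [ 513.5 -218.3   47.5] | t 12.875 phi 0.43 O [ 514.9 -222.9   47.4] | t 13.000 phi -0.67 O [ 515.9 -226.9   47.3] | 
t 13.00 O [ 515.9 -226.9   47.3] yaw 15.56 pit 0.12 | phi -0.0117 delta -0.0034 THETA -0.0151 | KF th -0.0161 w -0.001 b 0.0057 inn [np.float64(0.0143), np.float64(-0.0018), np.float64(-0.0216)] | err 21 n 361 open 0.0238 F [-0.2  0.6 -8.6]
   [1, 0.5, 0] A 0.018 turns [ 1.4 -0.5 -0.5] max th 0.016 end -0.006 0.006
   [1, 1, 0.5, 0] A 0.009 turns [ 0.9  0.  -0.3 -0.3] max th 0.016 end -0.006 0.003
   [1, 1, 1, 0.5, 0] A 0.007 turns [ 0.7  0.   0.  -0.2 -0.2] max th 0.016 end -0.006 0.002
```

```bash
python3 -m inch '[0,0,0,0,0,0.8,0]'>/dev/null; python3 lg.py; python3 -m inch '[0,0,0,0,0,0,0]'>/dev/null; python3 lg.py;python3 -m inch '[0,0,0,0,0,-0.3,0]'>/dev/null; python3 lg.py;python3 -m inch '[0,0,0,0,0,-0.3,0]'>/dev/null; python3 lg.py; python3 go.py g13.png
```

```text
t 13.175 phi 0.11 O [ 514.6 -223.6   47.3] | t 13.300 phi 0.13 O [ 514.7 -223.5   47.3] | t 13.425 phi -0.18 O [ 515.1 -224.7   47.3] | t 13.550 phi -0.51 O [ 515.5 -225.9   47.4] | 
t 13.55 O [ 515.5 -225.9   47.4] yaw 15.60 pit 0.13 | phi -0.0088 delta 0.0137 THETA 0.0049 | KF th 0.0053 w 0.023 b 0.0063 inn [np.float64(-0.0018), np.float64(-0.0222), np.float64(0.0082)] | err 23 n 369 open 0.0238 F [ 0.6 -0.2 -8.1]
   [1, 0.5, 0] A -0.034 turns [-1.8  1.   1. ] max th 0.018 end -0.005 -0.012
   [1, 1, 0.5, 0] A -0.018 turns [-0.9  0.   0.5  0.5] max th 0.010 end -0.006 -0.006
   [1, 1, 1, 0.5, 0] A -0.013 turns [-0.6  0.   0.   0.4  0.4] max th 0.009 end -0.006 -0.005
```

```bash
python3 -m inch '[0,0,0,0,0,-0.8,0]'>/dev/null; python3 lg.py; python3 -m inch '[0,0,0,0,0,0,0]'>/dev/null; python3 lg.py;python3 -m inch '[0,0,0,0,0,0.5,0]'>/dev/null; python3 lg.py;python3 -m inch '[0,0,0,0,0,0.4,0]'>/dev/null; python3 lg.py; python3 go.py g14.png
```

```text
t 13.725 phi -1.36 O [ 516.5 -229.    47.4] | t 13.850 phi -1.38 O [ 516.3 -229.1   47.3] | t 13.975 phi -0.86 O [ 515.6 -227.    47.3] | t 14.100 phi -0.42 O [ 515.2 -225.4   47.3] | 
t 14.10 O [ 515.2 -225.4   47.3] yaw 15.63 pit 0.14 | phi -0.0073 delta 0.0110 THETA 0.0037 | KF th 0.0041 w 0.007 b 0.0079 inn [np.float64(-0.0222), np.float64(0.0087), np.float64(0.0188)] | err 22 n 356 open 0.0237 F [ 0.1  0.2 -8.1]
   [1, 0.5, 0] A -0.029 turns [-1.7  0.8  0.8] max th 0.018 end -0.007 -0.010
   [1, 1, 0.5, 0] A -0.015 turns [-0.9  0.   0.4  0.4] max th 0.011 end -0.008 -0.005
   [1, 1, 1, 0.5, 0] A -0.011 turns [-0.7  0.   0.   0.3  0.3] max th 0.010 end -0.008 -0.004
```

```bash
python3 -m inch '[0,0,0,0,0,-0.9,0]'>/dev/null; python3 lg.py; python3 -m inch '[0,0,0,0,0,0,0]'>/dev/null; python3 lg.py;python3 -m inch '[0,0,0,0,0,0.4,0]'>/dev/null; python3 lg.py;python3 -m inch '[0,0,0,0,0,0.4,0]'>/dev/null; python3 lg.py; python3 go.py g15.png
```

```text
t 14.275 phi -1.34 O [ 516.5 -229.    47.4] | t 14.400 phi -1.37 O [ 516.3 -229.1   47.3] | t 14.525 phi -0.95 O [ 515.8 -227.5   47.3] | t 14.650 phi -0.52 O [ 515.3 -225.8   47.3] | 
t 14.65 O [ 515.3 -225.8   47.3] yaw 15.62 pit 0.14 | phi -0.0091 delta -0.0146 THETA -0.0237 | KF th -0.0253 w -0.048 b 0.0077 inn [np.float64(0.0087), np.float64(0.0194), np.float64(-0.0032)] | err 22 n 337 open 0.0240 F [-0.4  0.1 -8.3]
   [1, 0.5, 0] A 0.049 turns [ 2.9 -1.4 -1.4] max th 0.025 end -0.009 0.017
   [1, 1, 0.5, 0] A 0.026 turns [ 1.6  0.  -0.7 -0.7] max th 0.025 end -0.008 0.009
   [1, 1, 1, 0.5, 0] A 0.019 turns [ 1.1  0.   0.  -0.5 -0.5] max th 0.025 end -0.008 0.007
```

```bash
python3 -m inch '[0,0,0,0,0,1.5,0]'>/dev/null; python3 lg.py; python3 -m inch '[0,0,0,0,0,0,0]'>/dev/null; python3 lg.py;python3 -m inch '[0,0,0,0,0,-0.7,0]'>/dev/null; python3 lg.py;python3 -m inch '[0,0,0,0,0,-0.7,0]'>/dev/null; python3 lg.py; python3 go.py g16.png 0.05
```

```text
t 14.825 phi 1.08 O [ 513.6 -220.    47.4] | t 14.950 phi 1.12 O [ 513.9 -219.9   47.5] | t 15.075 phi 0.38 O [ 514.9 -222.8   47.4] | t 15.200 phi -0.37 O [ 515.6 -225.6   47.3] | 
t 15.20 O [ 515.6 -225.6   47.3] yaw 15.58 pit 0.11 | phi -0.0065 delta 0.0036 THETA -0.0028 | KF th -0.0020 w 0.032 b 0.0064 inn [np.float64(0.0194), np.float64(-0.0042), np.float64(-0.0148)] | err 20 n 346 open 0.0237 F [ 0.  -1.2 -7.5]
   [1, 0.5, 0] A -0.041 turns [-2.3  1.2  1.2] max th 0.018 end 0.002 -0.108
   [1, 1, 0.5, 0] A -0.022 turns [-1.3  0.   0.6  0.6] max th 0.007 end 0.001 -0.103
   [1, 1, 1, 0.5, 0] A -0.017 turns [-1.   0.   0.   0.5  0.5] max th 0.004 end 0.001 -0.101
```

```bash
python3 - <<'E'
s=open('kf.py').read()
s=s.replace("    ts,p,pd,a=inputs(k2,t,tt+tail,dt); i","    dy=k2[-1][2]-k2[-2][2]; k2.append([tt+3*T,k2[-1][1],k2[-1][2]+3*dy,None])\n    ts,p,pd,a=inputs(k2,t,tt+tail,dt); i")
open('kf.py','w').write(s)
g=open('go.py').read()
g=g.replace("o,O,a,d=meas(sys.argv[1]); phi=float(a[2])\nK=json.load(open('kn.json')); K['me'].append([o['clock'],d[0],phi]); json.dump(K,open('kn.json','w'))\nt=o['clock']+.05","""K=json.load(open('kn.json'))
if sys.argv[1]!='re':
    o,O,a,d=meas(sys.argv[1]); phi=float(a[2]); K['me'].append([o['clock'],d[0],phi]); json.dump(K,open('kn.json','w')); t=o['clock']+.05
else:
    p,M,o=pose(); O,S=sp(p,M); a=angles(S); phi=float(a[2]); t=o['clock']; d=(K['me'][-1][1],0,0,0)""")
open('go.py','w').write(g)
E
python3 go.py re 0.05; python3 go.py re 0.0
```

```text
t 15.25 O [ 515.5 -225.7   47.3] yaw 15.58 pit 0.12 | phi -0.0071 delta 0.0036 THETA -0.0034 | KF th -0.0020 w 0.032 b 0.0064 inn [np.float64(0.0194), np.float64(-0.0042), np.float64(-0.0148)] | err 0 n 0 open 0.0239 F [ 0.3  0.7 -8.9]
   [1, 0.5, 0] A -0.052 turns [-2.9  1.5  1.5] max th 0.027 end -0.005 -0.017
   [1, 1, 0.5, 0] A -0.027 turns [-1.5  0.   0.8  0.8] max th 0.013 end -0.006 -0.010
   [1, 1, 1, 0.5, 0] A -0.020 turns [-1.1  0.   0.   0.6  0.6] max th 0.010 end -0.006 -0.007

t 15.25 O [ 515.5 -225.7   47.3] yaw 15.58 pit 0.12 | phi -0.0071 delta 0.0036 THETA -0.0034 | KF th -0.0020 w 0.032 b 0.0064 inn [np.float64(0.0194), np.float64(-0.0042), np.float64(-0.0148)] | err 0 n 0 open 0.0239 F [ 0.3  0.7 -8.9]
   [1, 0.5, 0] A -0.016 turns [-0.9  0.5  0.5] max th 0.012 end -0.006 -0.006
   [1, 1, 0.5, 0] A -0.009 turns [-0.5  0.   0.2  0.2] max th 0.008 end -0.006 -0.003
   [1, 1, 1, 0.5, 0] A -0.006 turns [-0.3  0.   0.   0.2  0.2] max th 0.008 end -0.006 -0.002
```

```bash
python3 -m inch '[0,0,0,0,0,-0.4,0]'>/dev/null; python3 lg.py; python3 -m inch '[0,0,0,0,0,0,0]'>/dev/null; python3 lg.py;python3 -m inch '[0,0,0,0,0,0.2,0]'>/dev/null; python3 lg.py;python3 -m inch '[0,0,0,0,0,0.2,0]'>/dev/null; python3 lg.py; python3 go.py g17.png 0.05; python3 go.py re 0
```

```text
t 15.375 phi -0.83 O [ 515.9 -227.1   47.3] | t 15.500 phi -0.84 O [ 515.7 -227.1   47.3] | t 15.625 phi -0.63 O [ 515.4 -226.2   47.3] | t 15.750 phi -0.41 O [ 515.3 -225.4   47.3] | 
t 15.75 O [ 515.3 -225.4   47.3] yaw 15.63 pit 0.13 | phi -0.0072 delta 0.0052 THETA -0.0020 | KF th -0.0019 w 0.001 b 0.0071 inn [np.float64(-0.0042), np.float64(-0.0146), np.float64(0.0087)] | err 22 n 339 open 0.0240 F [-0.4  0.4 -7.8]
   [1, 0.5, 0] A -0.048 turns [-2.7  1.4  1.4] max th 0.027 end -0.006 -0.016
   [1, 1, 0.5, 0] A -0.025 turns [-1.4  0.   0.7  0.7] max th 0.013 end -0.006 -0.009
   [1, 1, 1, 0.5, 0] A -0.018 turns [-1.   0.   0.   0.5  0.5] max th 0.011 end -0.007 -0.007

t 15.80 O [ 515.3 -225.4   47.3] yaw 15.62 pit 0.13 | phi -0.0071 delta 0.0052 THETA -0.0019 | KF th -0.0019 w 0.001 b 0.0071 inn [np.float64(-0.0042), np.float64(-0.0146), np.float64(0.0087)] | err 0 n 0 open 0.0237 F [-0.3 -0.2 -8.1]
   [1, 0.5, 0] A -0.012 turns [-0.7  0.4  0.4] max th 0.012 end -0.007 -0.004
   [1, 1, 0.5, 0] A -0.007 turns [-0.4  0.   0.2  0.2] max th 0.009 end -0.007 -0.002
   [1, 1, 1, 0.5, 0] A -0.005 turns [-0.3  0.   0.   0.1  0.1] max th 0.008 end -0.007 -0.002
```

```bash
python3 -m inch '[0,0.006,0,0.1,0,-1.3,0]'>/dev/null; python3 lg.py; python3 -m inch '[0,0.006,0,0.15,0,0,0]'>/dev/null; python3 lg.py;python3 -m inch '[0,0.006,0,0.15,0,0.7,0]'>/dev/null; python3 lg.py;python3 -m inch '[0,0.006,0,0.15,0,0.7,0]'>/dev/null; python3 lg.py; python3 go.py g18.png 0.05;  python3 go.py re 0.08
```

```text
t 15.925 phi -1.73 O [ 515.4 -224.7   47.4] | t 16.050 phi -1.72 O [ 513.5 -218.7   47.2] | t 16.175 phi -0.96 O [ 510.9 -209.8   47. ] | t 16.300 phi -0.19 O [ 508.6 -200.7   47. ] | 
t 16.30 O [ 508.6 -200.7   47. ] yaw 15.01 pit 0.12 | phi -0.0034 delta 0.0159 THETA 0.0125 | KF th 0.0062 w -0.170 b 0.0082 inn [np.float64(-0.0146), np.float64(0.0084), np.float64(0.0127)] | err 25 n 393 open 0.0237 F [-0.6  0.6 -8.7]
   [1, 0.5, 0] A -0.037 turns [-2.4  1.1  1.1] max th 0.023 end -0.007 -0.012
   [1, 1, 0.5, 0] A -0.018 turns [-1.3  0.   0.5  0.5] max th 0.012 end -0.008 -0.006
   [1, 1, 1, 0.5, 0] A -0.012 turns [-1.   0.   0.   0.4  0.4] max th 0.011 end -0.008 -0.005

t 16.35 O [ 508.4 -200.1   47. ] yaw 14.99 pit 0.12 | phi -0.0025 delta 0.0159 THETA 0.0133 | KF th 0.0062 w -0.170 b 0.0082 inn [np.float64(-0.0146), np.float64(0.0084), np.float64(0.0127)] | err 0 n 0 open 0.0238 F [ 0.1  0.7 -8.6]
   [1, 0.5, 0] A -0.059 turns [-3.7  1.7  1.7] max th 0.033 end -0.007 -0.020
   [1, 1, 0.5, 0] A -0.029 turns [-2.   0.   0.8  0.8] max th 0.015 end -0.007 -0.010
   [1, 1, 1, 0.5, 0] A -0.020 turns [-1.5  0.   0.   0.6  0.6] max th 0.012 end -0.008 -0.007
```

```bash
python3 -m inch '[0,0.010,0.001,0.25,0,-2.0,0]'>/dev/null; python3 lg.py; python3 -m inch '[0,0.010,0.001,0.25,0,0,0]'>/dev/null; python3 lg.py;python3 -m inch '[0,0.010,0.001,0.25,0,0.8,0]'>/dev/null; python3 lg.py;python3 -m inch '[0,0.010,0.001,0.25,0,0.8,0]'>/dev/null; python3 lg.py; python3 go.py g19.png 0.08
```

```text
t 16.475 phi -2.17 O [ 509.4 -197.7   47.2] | t 16.600 phi -2.15 O [ 507.4 -187.3   46.9] | t 16.725 phi -1.28 O [ 505.  -173.5   46.5] | t 16.850 phi -0.39 O [ 502.7 -159.6   46.4] | 
t 16.85 O [ 502.7 -159.6   46.4] yaw 13.92 pit 0.07 | phi -0.0068 delta 0.0082 THETA 0.0014 | KF th -0.0116 w -0.333 b 0.0088 inn [np.float64(0.0084), np.float64(0.012), np.float64(0.0083)] | err 26 n 416 open 0.0240 F [ 0.1  0.4 -7.3]
   [1, 0.5, 0] A 0.019 turns [ 1.  -0.6 -0.6] max th 0.015 end -0.009 0.007
   [1, 1, 0.5, 0] A 0.009 turns [ 0.4  0.  -0.3 -0.3] max th 0.016 end -0.009 0.003
   [1, 1, 1, 0.5, 0] A 0.007 turns [ 0.3  0.   0.  -0.2 -0.2] max th 0.016 end -0.009 0.002
```

```bash
python3 -m inch '[0,0.010,0.001,0.27,0,0.4,0]'>/dev/null; python3 lg.py; python3 -m inch '[0,0.010,0.001,0.27,0,0,0]'>/dev/null; python3 lg.py;python3 -m inch '[0,0.010,0,0.27,0,-0.3,0]'>/dev/null; python3 lg.py;python3 -m inch '[0,0.010,0,0.27,0,-0.3,0]'>/dev/null; python3 lg.py; python3 go.py g20.png 0.08
```

```text
t 17.025 phi 0.10 O [ 501.  -146.7   46.5] | t 17.150 phi 0.12 O [ 499.6 -136.    46.6] | t 17.275 phi -0.20 O [ 497.6 -126.8   46.7] | t 17.400 phi -0.52 O [ 495.4 -117.5   46.7] | 
t 17.40 O [ 495.4 -117.5   46.7] yaw 12.71 pit 0.03 | phi -0.0091 delta 0.0199 THETA 0.0108 | KF th -0.0016 w -0.295 b 0.0075 inn [np.float64(0.012), np.float64(0.0059), np.float64(-0.0131)] | err 22 n 386 open 0.0240 F [-0.1 -0.1 -7.5]
   [1, 0.5, 0] A -0.017 turns [-0.9  0.5  0.5] max th 0.014 end -0.007 -0.006
   [1, 1, 0.5, 0] A -0.008 turns [-0.4  0.   0.2  0.2] max th 0.009 end -0.007 -0.003
   [1, 1, 1, 0.5, 0] A -0.006 turns [-0.2  0.   0.   0.2  0.2] max th 0.009 end -0.007 -0.002
```

```bash
python3 -m inch '[0,0.010,0,0.27,0,-0.4,0]'>/dev/null; python3 lg.py; python3 -m inch '[0,0.010,0,0.27,0,0,0]'>/dev/null; python3 lg.py;python3 -m inch '[0,0.010,0,0.27,0,0.2,0]'>/dev/null; python3 lg.py;python3 -m inch '[0,0.010,0,0.27,0,0.2,0]'>/dev/null; python3 lg.py; python3 go.py g21.png 0.08
```

```text
t 17.575 phi -0.95 O [ 493.2 -108.1   46.7] | t 17.700 phi -0.96 O [490.7 -97.8  46.6] | t 17.825 phi -0.75 O [488.3 -86.5  46.6] | t 17.950 phi -0.54 O [485.9 -75.3  46.5] | 
t 17.95 O [485.9 -75.3  46.5] yaw 11.60 pit 0.01 | phi -0.0094 delta 0.0113 THETA 0.0018 | KF th -0.0117 w -0.331 b 0.0067 inn [np.float64(0.0059), np.float64(-0.015), np.float64(-0.0073)] | err 22 n 363 open 0.0240 F [-0.3  0.3 -8.3]
   [1, 0.5, 0] A 0.020 turns [ 1.3 -0.6 -0.6] max th 0.015 end -0.007 0.007
   [1, 1, 0.5, 0] A 0.009 turns [ 0.7  0.  -0.3 -0.3] max th 0.015 end -0.007 0.003
   [1, 1, 1, 0.5, 0] A 0.007 turns [ 0.5  0.   0.  -0.2 -0.2] max th 0.016 end -0.007 0.002
```

```bash
python3 -m inch '[0,0.010,0.001,0.27,0,0.6,0]'>/dev/null; python3 lg.py; python3 -m inch '[0,0.010,0,0.27,0,0,0]'>/dev/null; python3 lg.py;python3 -m inch '[0,0.010,0.001,0.27,0,-0.3,0]'>/dev/null; python3 lg.py;python3 -m inch '[0,0.010,0,0.27,0,-0.3,0]'>/dev/null; python3 lg.py; python3 go.py g22.png 0.08
```

```text
t 18.125 phi 0.11 O [484.1 -61.7  46.5] | t 18.250 phi 0.13 O [482.3 -51.2  46.7] | t 18.375 phi -0.18 O [481.5 -41.7  46.8] | t 18.500 phi -0.51 O [479.9 -32.3  46.8] | 
t 18.50 O [479.9 -32.3  46.8] yaw 10.38 pit -0.03 | phi -0.0090 delta 0.0222 THETA 0.0132 | KF th 0.0005 w -0.298 b 0.0057 inn [np.float64(-0.015), np.float64(-0.0098), np.float64(-0.0099)] | err 21 n 357 open 0.0241 F [ 0.3 -0.3 -7.8]
   [1, 0.5, 0] A -0.019 turns [-0.9  0.5  0.5] max th 0.013 end -0.005 -0.006
   [1, 1, 0.5, 0] A -0.009 turns [-0.3  0.   0.3  0.3] max th 0.008 end -0.005 -0.003
   [1, 1, 1, 0.5, 0] A -0.006 turns [-0.2  0.   0.   0.2  0.2] max th 0.007 end -0.006 -0.002
```

```bash
python3 -c "
import cv2
I=cv2.imread('pics/g22.png');cv2.imwrite('pics/g22c.png',I[80:320,140:460])"
```

```text
(no output)
```

View pics/g22c.png

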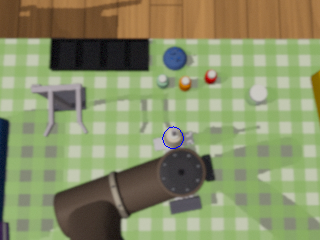

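```bash
python3 -m inch '[0,0.010,0,0.27,0,-0.3,0]'>/dev/null; python3 lg.py; python3 -m inch '[0,0.010,0,0.27,0,0,0]'>/dev/null; python3 lg.py;python3 -m inch '[0,0.010,0,0.27,0,0.2,0]'>/dev/null; python3 lg.py;python3 -m inch '[0,0.010,0,0.27,0,0.2,0]'>/dev/null; python3 lg.py; python3 go.py g23.png 0.08
```

```text
t 18.675 phi -0.84 O [478.  -22.6  46.8] | t 18.800 phi -0.85 O [476.1 -12.2  46.7] | t 18.925 phi -0.65 O [474.1  -0.9  46.6] | t 19.050 phi -0.43 O [472.2  10.5  46.6] | 
t 19.05 O [472.2  10.5  46.6] yaw 9.26 pit -0.03 | phi -0.0076 delta 0.0190 THETA 0.0114 | KF th -0.0015 w -0.314 b 0.0054 inn [np.float64(-0.0098), np.float64(-0.0119), np.float64(-0.0022)] | err 22 n 330 open 0.0239 F [-0.4  0.7 -7.8]
   [1, 0.5, 0] A -0.008 turns [-0.3  0.2  0.2] max th 0.009 end -0.005 -0.003
   [1, 1, 0.5, 0] A -0.004 turns [-0.1  0.   0.1  0.1] max th 0.006 end -0.005 -0.001
   [1, 1, 1, 0.5, 0] A -0.003 turns [-0.   0.   0.   0.1  0.1] max th 0.006 end -0.005 -0.001
```

```bash
python3 -m inch '[0,0.010,0,0.27,0,-0.1,0]'>/dev/null; python3 lg.py; python3 -m inch '[0,0.010,0,0.27,0,0,0]'>/dev/null; python3 lg.py;python3 -m inch '[0,0.010,0,0.27,0,0.1,0]'>/dev/null; python3 lg.py;python3 -m inch '[0,0.010,0,0.27,0,0.1,0]'>/dev/null; python3 lg.py; python3 go.py g24.png 0.08
```

```text
t 19.225 phi -0.51 O [470.6  21.2  46.6] | t 19.350 phi -0.52 O [469.   31.7  46.6] | t 19.475 phi -0.42 O [467.3  42.7  46.6] | t 19.600 phi -0.31 O [465.7  53.7  46.6] | 
t 19.60 O [465.7  53.7  46.6] yaw 8.06 pit -0.05 | phi -0.0055 delta 0.0037 THETA -0.0018 | KF th -0.0155 w -0.339 b 0.0034 inn [np.float64(-0.0119), np.float64(-0.0043), np.float64(-0.0213)] | err 23 n 394 open 0.0237 F [ 0.4  0.9 -8.4]
   [1, 0.5, 0] A 0.042 turns [ 2.5 -1.2 -1.2] max th 0.018 end -0.004 0.014
   [1, 1, 0.5, 0] A 0.020 turns [ 1.3  0.  -0.6 -0.6] max th 0.019 end -0.004 0.007
   [1, 1, 1, 0.5, 0] A 0.014 turns [ 0.9  0.   0.  -0.4 -0.4] max th 0.019 end -0.004 0.005
```

```bash
python3 -m inch '[0,0.010,0,0.27,0,1.2,0]'>/dev/null; python3 lg.py; python3 -m inch '[0,0.010,0,0.27,0,0,0]'>/dev/null; python3 lg.py;python3 -m inch '[0,0.010,-0.001,0.27,0,-0.6,0]'>/dev/null; python3 lg.py;python3 -m inch '[0,0.010,-0.001,0.27,0,-0.6,0]'>/dev/null; python3 lg.py; python3 go.py g25.png 0.08
```

```text
t 19.775 phi 0.95 O [463.4  69.6  46.7] | t 19.900 phi 1.00 O [462.2  80.4  47. ] | t 20.025 phi 0.40 O [460.3  88.6  47.3] | t 20.150 phi -0.21 O [458.4  96.8  47.5] | 
t 20.15 O [458.4  96.8  47.5] yaw 6.83 pit -0.08 | phi -0.0037 delta 0.0235 THETA 0.0198 | KF th 0.0078 w -0.279 b 0.0016 inn [np.float64(-0.0043), np.float64(-0.0242), np.float64(-0.0184)] | err 27 n 408 open 0.0238 F [ 0.3  0.3 -8.1]
   [1, 0.5, 0] A -0.031 turns [-1.6  0.9  0.9] max th 0.013 end -0.001 -0.010
   [1, 1, 0.5, 0] A -0.015 turns [-0.7  0.   0.4  0.4] max th 0.007 end -0.001 -0.005
   [1, 1, 1, 0.5, 0] A -0.010 turns [-0.5  0.   0.   0.3  0.3] max th 0.007 end -0.001 -0.004
```

```bash
python3 -m inch '[0.002,0.010,0,0.22,0,-0.7,0]'>/dev/null; python3 lg.py; python3 -m inch '[0.002,0.010,0,0.22,0,0,0]'>/dev/null; python3 lg.py;python3 -m inch '[0.002,0.010,0,0.22,0,0.4,0]'>/dev/null; python3 lg.py;python3 -m inch '[0.002,0.010,0,0.22,0,0.4,0]'>/dev/null; python3 lg.py; python3 go.py g26.png 0.056
```

```text
t 20.325 phi -0.93 O [457.5 105.3  45.7] | t 20.450 phi -0.92 O [456.3 115.8  43.5] | t 20.575 phi -0.49 O [454.8 128.   41.3] | t 20.700 phi -0.05 O [453.5 140.3  39.1] | 
t 20.70 O [453.5 140.3  39.1] yaw 5.88 pit -0.12 | phi -0.0008 delta 0.0224 THETA 0.0216 | KF th 0.0095 w -0.302 b 0.0018 inn [np.float64(-0.0242), np.float64(-0.0201), np.float64(0.0039)] | err 26 n 410 open 0.0242 F [-0.5 -0.3 -7.5]
   [1, 0.5, 0] A -0.010 turns [-0.6  0.3  0.3] max th 0.008 end -0.002 -0.003
   [1, 1, 0.5, 0] A -0.005 turns [-0.3  0.   0.1  0.1] max th 0.008 end -0.002 -0.002
   [1, 1, 1, 0.5, 0] A -0.003 turns [-0.3  0.   0.   0.1  0.1] max th 0.008 end -0.002 -0.001
```

```bash
python3 -m inch '[0.002,0.007,0,0.2,0,-0.3,0]'>/dev/null; python3 lg.py; python3 -m inch '[0.002,0.007,0,0.2,0,0,0]'>/dev/null; python3 lg.py;python3 -m inch '[0.002,0.007,0,0.2,0,0.1,0]'>/dev/null; python3 lg.py;python3 -m inch '[0.001,0.007,0,0.2,0,0.1,0]'>/dev/null; python3 lg.py; python3 go.py g27.png 0.056
```

```text
t 20.875 phi -0.31 O [453.1 147.6  37. ] | t 21.000 phi -0.32 O [452.4 154.9  34.9] | t 21.125 phi -0.22 O [451.6 162.7  32.7] | t 21.250 phi -0.12 O [450.8 170.6  31.5] | 
t 21.25 O [450.8 170.6  31.5] yaw 5.00 pit -0.13 | phi -0.0021 delta -0.0073 THETA -0.0094 | KF th -0.0198 w -0.259 b -0.0002 inn [np.float64(-0.0201), np.float64(0.0024), np.float64(-0.0222)] | err 34 n 466 open 0.0240 F [-0.  -0.3 -8.5]
   [1, 0.5, 0] A 0.064 turns [ 3.8 -1.8 -1.8] max th 0.024 end -0.001 0.022
   [1, 1, 0.5, 0] A 0.031 turns [ 1.9  0.  -0.9 -0.9] max th 0.022 end -0.001 0.011
   [1, 1, 1, 0.5, 0] A 0.022 turns [ 1.4  0.   0.  -0.6 -0.6] max th 0.022 end -0.000 0.008
```

```bash
python3 -c "
import cv2
I=cv2.imread('pics/g27.png');cv2.imwrite('pics/g27c.png',cv2.resize(I[130:270,150:330],None,fx=3.5,fy=3.5,interpolation=cv2.INTER_CUBIC))"
```

```text
(no output)
```

View pics/g27c.png

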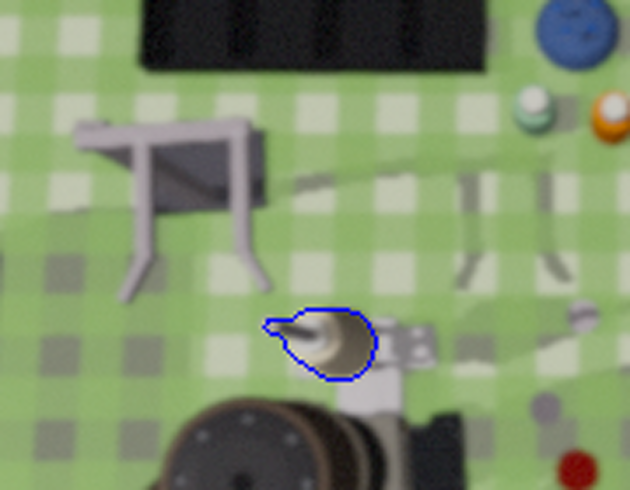

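```bash
python3 -m inch '[0,0.007,-0.001,0.15,0,1.8,0]'>/dev/null; python3 lg.py; python3 -m inch '[0,0.007,-0.001,0.15,0,0,0]'>/dev/null; python3 lg.py;python3 -m inch '[0,0.007,-0.001,0.15,0,-0.9,0]'>/dev/null; python3 lg.py;python3 -m inch '[0,0.007,-0.001,0.15,0,-0.8,0]'>/dev/null; python3 lg.py; python3 go.py g28.png 0.056;  python3 go.py re 0.04
```

```text
t 21.425 phi 1.75 O [448.4 185.3  31.5] | t 21.550 phi 1.82 O [446.9 192.9  31.9] | t 21.675 phi 0.90 O [445.7 196.7  32.3] | t 21.800 phi 0.04 O [444.4 200.8  32.6] | 
t 21.80 O [444.4 200.8  32.6] yaw 4.30 pit -0.15 | phi 0.0006 delta 0.0203 THETA 0.0209 | KF th 0.0131 w -0.176 b -0.0021 inn [np.float64(0.0024), np.float64(-0.0249), np.float64(-0.0211)] | err 35 n 474 open 0.0237 F [ 0.1 -0.1 -8.8]
   [1, 0.5, 0] A -0.038 turns [-2.1  1.1  1.1] max th 0.012 end 0.003 -0.013
   [1, 1, 0.5, 0] A -0.018 turns [-1.   0.   0.5  0.5] max th 0.012 end 0.003 -0.007
   [1, 1, 1, 0.5, 0] A -0.013 turns [-0.6  0.   0.   0.4  0.4] max th 0.012 end 0.002 -0.005

t 21.85 O [444.5 201.4  32.6] yaw 4.32 pit -0.17 | phi 0.0002 delta 0.0203 THETA 0.0205 | KF th 0.0131 w -0.176 b -0.0021 inn [np.float64(0.0024), np.float64(-0.0249), np.float64(-0.0211)] | err 0 n 0 open 0.0239 F [-0.5  1.7 -8.6]
   [1, 0.5, 0] A -0.026 turns [-1.4  0.7  0.7] max th 0.012 end 0.003 -0.009
   [1, 1, 0.5, 0] A -0.012 turns [-0.6  0.   0.4  0.4] max th 0.012 end 0.002 -0.004
   [1, 1, 1, 0.5, 0] A -0.009 turns [-0.4  0.   0.   0.3  0.3] max th 0.012 end 0.002 -0.003
```

```bash
python3 -m inch '[0,0.007,-0.001,0.15,0,-0.9,0]'>/dev/null; python3 lg.py; python3 -m inch '[0,0.007,0,0.15,0.1,0,0]'>/dev/null; python3 lg.py;python3 -m inch '[0,0.007,0,0.15,0,0.4,0]'>/dev/null; python3 lg.py;python3 -m inch '[0,0.007,0,0.1,0,0.4,0]'>/dev/null; python3 lg.py; python3 go.py g29.png 0.03;  python3 go.py re 0.0
```

```text
t 21.975 phi -0.95 O [443.1 205.   32.6] | t 22.100 phi -0.99 O [441.9 212.3  32.5] | t 22.225 phi -0.57 O [441.3 221.5  32.3] | t 22.350 phi -0.13 O [440.6 230.7  32.3] | 
t 22.35 O [440.6 230.7  32.3] yaw 3.77 pit -0.05 | phi -0.0024 delta 0.0175 THETA 0.0152 | KF th 0.0054 w -0.239 b -0.0011 inn [np.float64(-0.0249), np.float64(-0.0221), np.float64(0.0128)] | err 33 n 472 open 0.0239 F [ 0.1  0.4 -8.6]
   [1, 0.5, 0] A 0.011 turns [ 0.9 -0.3 -0.3] max th 0.007 end 0.001 0.004
   [1, 1, 0.5, 0] A 0.006 turns [ 0.5  0.  -0.2 -0.2] max th 0.004 end 0.001 0.002
   [1, 1, 1, 0.5, 0] A 0.004 turns [ 0.4  0.   0.  -0.1 -0.1] max th 0.004 end 0.001 0.001

t 22.40 O [441.  231.6  32.4] yaw 3.77 pit -0.08 | phi -0.0015 delta 0.0175 THETA 0.0160 | KF th 0.0054 w -0.239 b -0.0011 inn [np.float64(-0.0249), np.float64(-0.0221), np.float64(0.0128)] | err 0 n 0 open 0.0240 F [ 0.1  1.5 -7.8]
   [1, 0.5, 0] A 0.033 turns [ 2.  -0.9 -0.9] max th 0.016 end 0.000 0.011
   [1, 1, 0.5, 0] A 0.016 turns [ 1.1  0.  -0.5 -0.5] max th 0.005 end 0.001 0.006
   [1, 1, 1, 0.5, 0] A 0.011 turns [ 0.8  0.   0.  -0.3 -0.3] max th 0.004 end 0.001 0.004
```

```bash
python3 -m inch '[0,0.004,0,0.1,0,0.5,0]'>/dev/null; python3 lg.py; python3 -m inch '[0,0.004,0,0.1,0,0,0]'>/dev/null; python3 lg.py;python3 -m inch '[0,0.004,0,0.1,0,-0.2,0]'>/dev/null; python3 lg.py;python3 -m inch '[0,0.004,0,0.1,0,-0.2,0]'>/dev/null; python3 lg.py; python3 go.py g30.png 0.0; python3 -c "
import cv2
I=cv2.imread('pics/g30.png');cv2.imwrite('pics/g30c.png',cv2.resize(I[130:270,150:330],None,fx=3.5,fy=3.5,interpolation=cv2.INTER_CUBIC))"
```

```text
t 22.525 phi 0.43 O [440.4 237.6  32.3] | t 22.650 phi 0.45 O [440.3 241.9  32.5] | t 22.775 phi 0.24 O [440.1 245.2  32.5] | t 22.900 phi 0.02 O [439.9 248.6  32.6] | 
t 22.90 O [439.9 248.6  32.6] yaw 3.30 pit -0.06 | phi 0.0003 delta -0.0016 THETA -0.0013 | KF th -0.0071 w -0.139 b -0.0029 inn [np.float64(-0.0221), np.float64(0.0116), np.float64(-0.0196)] | err 39 n 518 open 0.0232 F [-0.   0.3 -7. ]
   [1, 0.5, 0] A 0.053 turns [ 3.2 -1.5 -1.5] max th 0.024 end 0.002 0.018
   [1, 1, 0.5, 0] A 0.026 turns [ 1.6  0.  -0.7 -0.7] max th 0.009 end 0.002 0.009
   [1, 1, 1, 0.5, 0] A 0.018 turns [ 1.2  0.   0.  -0.5 -0.5] max th 0.009 end 0.002 0.007
```

View pics/g30c.png

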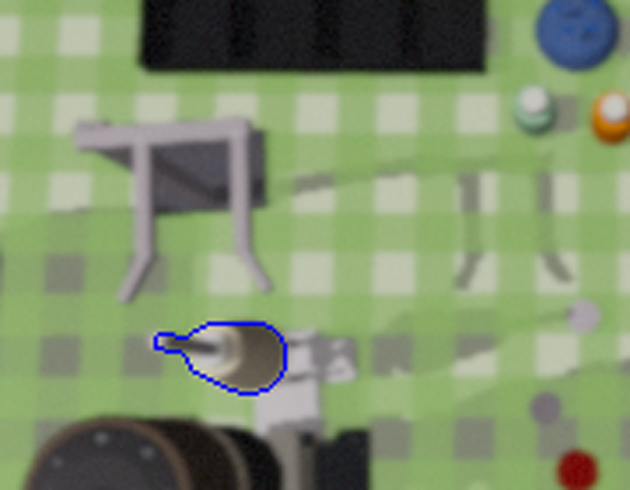

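```bash
cat > rel.py <<'E'
from m2 import *
F0=np.array([.6465,.2642]);fy=np.radians(3)
def tofork(P):
    c,s=np.cos(fy),np.sin(fy); q=np.atleast_2d(P)[:,:2]-F0; return np.c_[q[:,0]*c+q[:,1]*s,-q[:,0]*s+q[:,1]*c]
def rel():
    p,M,o=pose(); s=ctrl.snapshot('top'); O,S=sp(p,M); C=cloud(s)
    q=(C-O)@S
    m=(q[...,0]>.06)&(q[...,0]<.14)&(abs(q[...,1])<.1)&(C[...,2]>.27+0)&(C[...,2]<O[2]+.36)
    f=tofork(C[m]); z=C[m][:,2]
    print('clock',o['clock'],'O fork',tofork(O).round(4),'z',O[2].round(4),'yaw',np.degrees(angles(S)).round(2))
    for z0 in (.28,.30,.32,.34,.36,.38):
        k=abs(z-z0)<.01
        if k.sum(): print('  z',z0,k.sum(),f[k].mean(0).round(4),f[k].min(0).round(4),f[k].max(0).round(4))
rel()
E
python3 - <<'E'
import sys; sys.argv=['x']
from m2 import *
s=dict(np.load('pics/top0.npz'))
C=cloud(s).reshape(-1,3); F0=np.array([.6465,.2642]);fy=np.radians(3)
c_,s_=np.cos(fy),np.sin(fy); q=C[:,:2]-F0; f=np.c_[q[:,0]*c_+q[:,1]*s_,-q[:,0]*s_+q[:,1]*c_]
m=(abs(C[:,2]-.3)<.02)&(abs(f[:,0])<.08)&(abs(f[:,1])<.08); f=f[m]
for x in np.arange(-.07,.07,.01):
    k=abs(f[:,0]-x)<.005; y=f[k,1]
    lo=y[y<0];hi=y[y>0]
    if len(lo) and len(hi): print(x.round(3),len(lo),lo.mean().round(4),hi.mean().round(4),'centre',((lo.mean()+hi.mean())/2).round(4), 'inner',lo.max().round(4),hi.min().round(4))
E
python3 go.py re 0.0
```

```text
-0.07 7 -0.052 0.0499 centre -0.001 inner -0.0495 0.046
-0.06 19 -0.0491 0.0464 centre -0.0013 inner -0.0432 0.041
-0.05 18 -0.0431 0.0411 centre -0.001 inner -0.0369 0.0351
-0.04 17 -0.0374 0.0363 centre -0.0006 inner -0.0285 0.0305
-0.03 23 -0.0359 0.036 centre 0.0 inner -0.0291 0.0301
-0.02 24 -0.0359 0.0358 centre -0.0001 inner -0.0294 0.0302
-0.01 23 -0.0357 0.0358 centre 0.0001 inner -0.0293 0.0304
0.0 24 -0.0362 0.0359 centre -0.0001 inner -0.0302 0.0308
0.01 21 -0.036 0.036 centre -0.0 inner -0.0306 0.0313
0.02 17 -0.0358 0.036 centre 0.0001 inner -0.0304 0.0312
0.03 19 -0.0354 0.0356 centre 0.0001 inner -0.03 0.0308
0.04 19 -0.0353 0.036 centre 0.0003 inner -0.0298 0.031
0.05 67 -0.0225 0.0394 centre 0.0085 inner -0.001 0.0006
0.06 49 -0.0216 0.0432 centre 0.0108 inner -0.0001 0.0006

t 22.95 O [440.  249.   32.6] yaw 3.31 pit -0.08 | phi 0.0003 delta -0.0016 THETA -0.0013 | KF th -0.0071 w -0.139 b -0.0029 inn [np.float64(-0.0221), np.float64(0.0116), np.float64(-0.0196)] | err 0 n 0 open 0.0240 F [ 0.7  1.8 -8.7]
   [1, 0.5, 0] A 0.053 turns [ 3.2 -1.5 -1.5] max th 0.024 end 0.002 0.018
   [1, 1, 0.5, 0] A 0.026 turns [ 1.6  0.  -0.7 -0.7] max th 0.009 end 0.002 0.009
   [1, 1, 1, 0.5, 0] A 0.018 turns [ 1.2  0.   0.  -0.5 -0.5] max th 0.009 end 0.002 0.007
```

```bash
python3 -m inch '[0,0.001,0.006,0.1,0,1.5,0]'>/dev/null; python3 lg.py; python3 -m inch '[0,0.001,0.010,0.1,0,0,0]'>/dev/null; python3 lg.py;python3 -m inch '[0,0.001,0.010,0,0,-0.7,0]'>/dev/null; python3 lg.py;python3 -m inch '[0,0.001,0.010,0,0,-0.7,0]'>/dev/null; python3 lg.py; python3 go.py g31.png 0.0;  python3 -c "
import cv2
I=cv2.imread('pics/g31.png');cv2.imwrite('pics/g31c.png',cv2.resize(I[130:270,150:330],None,fx=3.5,fy=3.5,interpolation=cv2.INTER_CUBIC))"
```

```text
t 23.075 phi 1.55 O [445.3 256.2  32.5] | t 23.200 phi 1.62 O [455.8 258.2  32.6] | t 23.325 phi 0.90 O [467.  257.1  32.5] | t 23.450 phi 0.14 O [478.1 255.7  32.2] | 
t 23.45 O [478.1 255.7  32.2] yaw 3.12 pit -0.08 | phi 0.0024 delta 0.0036 THETA 0.0061 | KF th 0.0050 w -0.012 b -0.0047 inn [np.float64(0.0116), np.float64(-0.0208), np.float64(-0.0202)] | err 226 n 707 open 0.0237 F [-0.3 -0.  -8.9]
   [1, 0.5, 0] A -0.001 turns [0.1 0.  0. ] max th 0.005 end 0.005 -0.001
   [1, 1, 0.5, 0] A -0.001 turns [0.1 0.  0.  0. ] max th 0.005 end 0.005 -0.000
   [1, 1, 1, 0.5, 0] A -0.000 turns [0.1 0.  0.  0.  0. ] max th 0.005 end 0.005 -0.000
```

View pics/g31c.png

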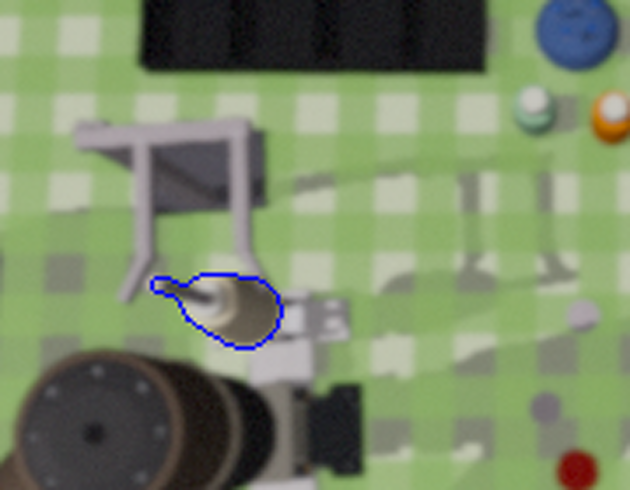

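```bash
python3 - <<'E'
s=open('m2.py').read()
s=s.replace("def fit2(s,O,S):\n","""_t0=None
def forkmask():
    global _t0
    if _t0 is None:
        C=cloud(dict(np.load('pics/top0.npz'))); _t0=(C[...,2]>.26)&(C[...,2]<.33)&(C[...,1]>.15)&(C[...,1]<.4)&(C[...,0]>.5)
        _t0=cv2.dilate(_t0.astype(np.uint8),np.ones((3,3))).astype(bool)
    return _t0
def fit2(s,O,S):
""").replace("|(s['depth']<=0)\n    m=mask","|(s['depth']<=0)|forkmask()\n    m=mask")
s=s.replace("m=mask(s,O,S)*(~occ)","m=mask2(s,O,S,occ)")
s=s.replace("def angles","""def mask2(s,O,S,occ):
    C=(cloud(s)-O)@S
    m=(C[...,0]>.055)&(C[...,0]<.15)&(abs(C[...,1])<.13)&(C[...,2]>.1)&(C[...,2]<.40)&~occ
    n,l,st,_=cv2.connectedComponentsWithStats(m.astype(np.uint8),connectivity=8)
    if n<2: return m*0.
    i=1+np.argmax(st[1:,4]); return (l==i).astype(float)
def angles""")
open('m2.py','w').write(s)
E
python3 - <<'E'
import sys
from m2 import *
p,M,o=pose(); O,S=sp(p,M)
class _: pass
I=cv2.imread('pics/g31.png')
# need depth: take new snapshot only at cost .05 s -> skip
print(o['clock'])
E
python3 -m inch '[0,0,0.012,0,0,0.1,0]'>/dev/null; python3 lg.py; python3 -m inch '[0,0,0.012,0,0,0,0]'>/dev/null; python3 lg.py;python3 -m inch '[0,0,0.010,0,0,0,0]'>/dev/null; python3 lg.py; python3 go.py g32.png 0.0;  python3 -c "
import cv2
I=cv2.imread('pics/g32.png');cv2.imwrite('pics/g32c.png',cv2.resize(I[130:270,150:330],None,fx=3.5,fy=3.5,interpolation=cv2.INTER_CUBIC))"
```

```text
23.5
t 23.625 phi 0.17 O [491.6 256.9  31.8] | t 23.750 phi 0.17 O [504.7 257.7  31.6] | t 23.875 phi 0.16 O [515.6 258.3  31.3] | 
t 23.88 O [515.6 258.3  31.3] yaw 3.15 pit -0.10 | phi 0.0028 delta -0.0001 THETA 0.0027 | KF th 0.0022 w -0.009 b -0.0047 inn [np.float64(-0.0208), np.float64(-0.0203), np.float64(-0.0)] | err 53 n 277 open 0.0236 F [ 0.6 -0.2 -7.8]
   [1, 0.5, 0] A 0.007 turns [ 0.5 -0.2 -0.2] max th 0.007 end 0.005 0.002
   [1, 1, 0.5, 0] A 0.003 turns [ 0.3  0.  -0.1 -0.1] max th 0.005 end 0.005 0.001
   [1, 1, 1, 0.5, 0] A 0.002 turns [ 0.2  0.   0.  -0.1 -0.1] max th 0.005 end 0.005 0.001
```

View pics/g32c.png

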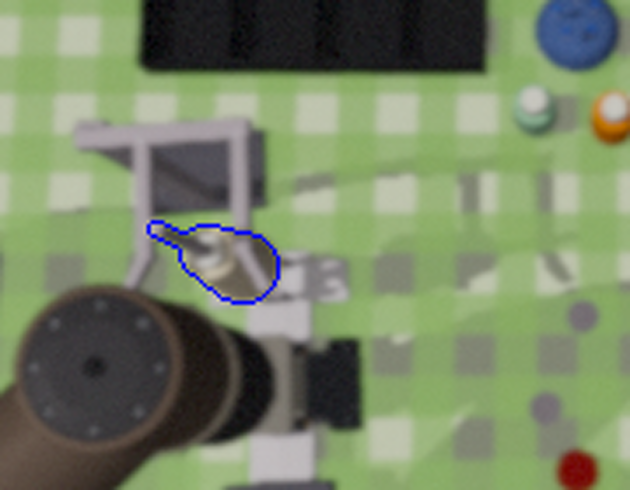

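```bash
python3 -m inch '[0,0,0.011,0,0,0.3,0]'>/dev/null; python3 lg.py; python3 -m inch '[0.001,-0.001,0.008,0,0,0,0]'>/dev/null; python3 lg.py;python3 -m inch '[0.002,0,0.003,0,0,-0.1,0]'>/dev/null; python3 lg.py;python3 -m inch '[0.003,0,0,0,0,-0.1,0]'>/dev/null; python3 lg.py; python3 go.py g33.png 0.0;  python3 -c "
import cv2
I=cv2.imread('pics/g33.png');cv2.imwrite('pics/g33c.png',cv2.resize(I[130:270,150:330],None,fx=3.5,fy=3.5,interpolation=cv2.INTER_CUBIC))"
```

```text
t 24.050 phi 0.47 O [528.  260.2  31. ] | t 24.175 phi 0.50 O [537.1 259.9  30. ] | t 24.300 phi 0.39 O [540.6 259.5  27.7] | t 24.425 phi 0.28 O [540.8 259.1  24.5] | 
t 24.43 O [540.8 259.1  24.5] yaw 3.11 pit -0.14 | phi 0.0050 delta 0.0114 THETA 0.0164 | KF th 0.0175 w 0.032 b -0.0040 inn [np.float64(-0.0203), np.float64(-0.0002), np.float64(0.008)] | err 95 n 200 open 0.0239 F [-0.1 -1.1 -7.4]
   [1, 0.5, 0] A -0.043 turns [-2.5  1.2  1.2] max th 0.017 end 0.005 -0.015
   [1, 1, 0.5, 0] A -0.021 turns [-1.2  0.   0.6  0.6] max th 0.018 end 0.005 -0.007
   [1, 1, 1, 0.5, 0] A -0.015 turns [-0.9  0.   0.   0.4  0.4] max th 0.018 end 0.004 -0.005
```

View pics/g33c.png

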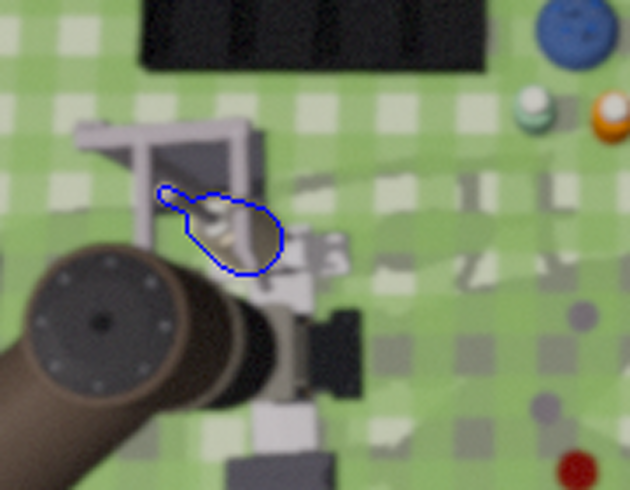

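```bash
python3 -m inch '[0.004,0,0,0,0,-1.2,0]'>/dev/null; python3 lg.py; python3 -m inch '[0.004,0,0,0,0,0,0]'>/dev/null; python3 lg.py;python3 -m inch '[0.004,0,0,0,0,0.6,0]'>/dev/null; python3 lg.py;python3 -m inch '[0.003,0,0,0,0,0.4,0]'>/dev/null; python3 lg.py; python3 go.py g34.png 0.0
```

```text
t 24.600 phi -0.98 O [540.5 254.2  20. ] | t 24.725 phi -1.04 O [540.  254.   15.6] | t 24.850 phi -0.42 O [539.5 256.4  11.1] | t 24.975 phi 0.01 O [539.2 258.1   7.9] | 
t 24.98 O [539.2 258.1   7.9] yaw 3.18 pit -0.07 | phi 0.0002 delta 0.0082 THETA 0.0084 | KF th 0.0078 w -0.012 b -0.0019 inn [np.float64(-0.0002), np.float64(0.0088), np.float64(0.0252)] | err 126 n 171 open 0.0240 F [ 0.7  0.4 -8.3]
   [1, 0.5, 0] A -0.016 turns [-0.8  0.4  0.4] max th 0.008 end 0.002 -0.005
   [1, 1, 0.5, 0] A -0.008 turns [-0.3  0.   0.2  0.2] max th 0.008 end 0.002 -0.003
   [1, 1, 1, 0.5, 0] A -0.005 turns [-0.2  0.   0.   0.2  0.2] max th 0.008 end 0.002 -0.002
```

```bash
python3 -m inch '[0.003,0,0,0,0,-0.2,0, 0.002,0,0,0,0,0.1,0, 0.001,0,0,0,0,0.1,0]'; python3 lg.py; python3 -m inch '[0.001,0,0,0,0,0,0]'; python3 lg.py
```

```text
clock: 25.4
tool_pos: [0.538, 0.2556, 0.2163]
orientation: [153.2, 89.1, 156.4]
force: [0.7, -0.7, -8.4]
opening: 0.0238
t 25.400 phi 0.03 O [539.2 258.1   1.3] | clock: 25.52
tool_pos: [0.538, 0.2556, 0.2153]
orientation: [153.0, 89.1, 156.1]
force: [-2.4, 0.6, -3.2]
opening: 0.0239
t 25.525 phi 0.04 O [5.392e+02 2.581e+02 3.000e-01] |
```

```bash
python3 -m inch '[0.001,0,0,0,0,0,0, 0,0,0,0,0,0,0]'; python3 lg.py; python3 -m inch '[0,0,0,0,0,0,0.035,0,0,0,0,0,0,0.06,0,0,0,0,0,0,0.087,0,0,0,0,0,0,0.087,0,0,0,0,0,0,0.087,0,0,0,0,0,0,0.087,0,0,0,0,0,0,0.087]'
```

```text
clock: 25.78
tool_pos: [0.538, 0.2557, 0.2154]
orientation: [151.6, 89.1, 154.8]
force: [-0.5, 0.1, -9.2]
opening: 0.0239
t 25.775 phi 0.04 O [5.393e+02 2.583e+02 4.000e-01] | clock: 26.65
tool_pos: [0.54, 0.257, 0.218]
orientation: [123.5, 89.3, 126.7]
force: [-0.2, 0.1, -0.0]
opening: 0.0854
```

Run:
```python
from m2 import *
t=snap('top','topE.png');np.savez('pics/topE.npz',**t); s=snap('side','sideE.png');np.savez('pics/sideE.npz',**s)
crop(t,'topEc.png',150,330,130,290,3.3); crop(s,'sideEc.png',60,420,100,400,2); p,M,o=pose(); print(o['clock'],p,o['opening'],o['force'])
```

```text
26.75 [0.53998169 0.2570105  0.21801673] 0.08678308790706911 [-0.01395771 -0.0041892  -0.41878232]
```

View pics/topEc.png

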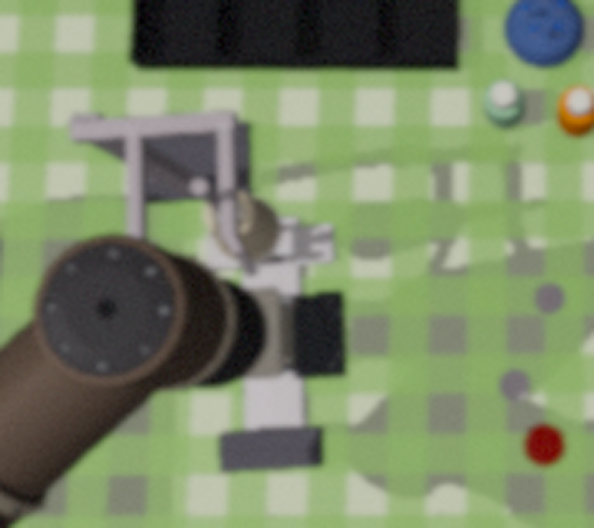

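View pics/sideEc.png

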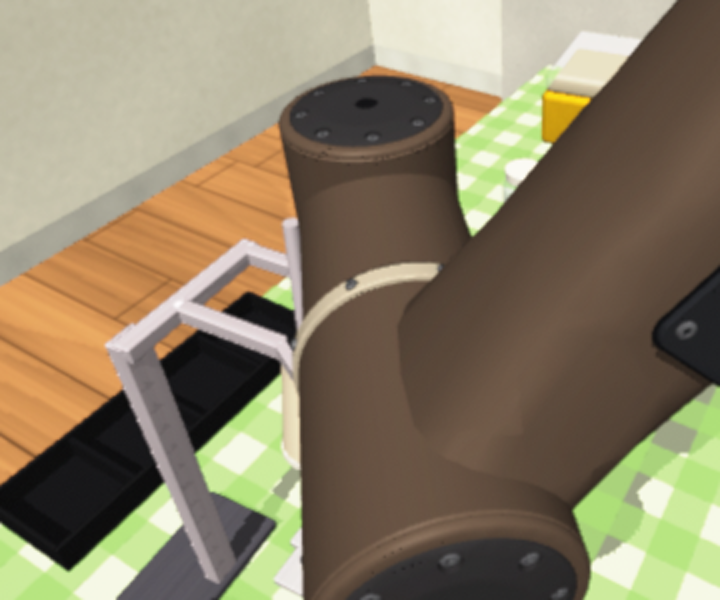

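Run:
```python
from m2 import *
t=dict(np.load('pics/topE.npz'));C=cloud(t).reshape(-1,3);F0=np.array([.6465,.2642]);fy=np.radians(3)
c,s=np.cos(fy),np.sin(fy)
f=lambda P:np.array([(P[0]-F0[0])*c+(P[1]-F0[1])*s,-(P[0]-F0[0])*s+(P[1]-F0[1])*c])
def sel(x0,x1,y0,y1,z0,z1):
    m=(C[:,0]>x0)&(C[:,0]<x1)&(C[:,1]>y0)&(C[:,1]<y1)&(C[:,2]>z0)&(C[:,2]<z1);return C[m]
P=sel(.55,.7,.2,.32,.325,.37); print('tip',len(P),P.mean(0).round(4),f(P.mean(0)).round(4))
P=P[P[:,2]>.345]; print('top',len(P),P.mean(0).round(4),f(P.mean(0)).round(4) if len(P) else 0)
P=sel(.40,.48,.19,.32,.030,.042); r=cv2.minAreaRect((P[:,:2]*1000).astype(np.float32)); print('cw',len(P),P.mean(0).round(4),r)
P=sel(.47,.53,.2,.3,.006,.016); print('plate',len(P),P.mean(0).round(4))
P=sel(.61,.68,.15,.26,.005,.016); print('cross',len(P),P.mean(0).round(4),P.min(0),P.max(0))
```

```text
tip 59 [0.6086 0.2277 0.3525] [-0.0397 -0.0345]
top 43 [0.6069 0.2273 0.3595] [-0.0415 -0.0348]
cw 381 [0.4355 0.2502 0.0359] ((435.2489013671875, 250.6035614013672), (39.622318267822266, 97.64920043945312), 3.2146496772766113)
plate 179 [0.4886 0.2531 0.0096]
cross 244 [0.6405 0.2251 0.0093] [0.61273829 0.15115152 0.00504765] [0.67514679 0.25906123 0.01535014]
```

Run:
```python
from m2 import *
t=dict(np.load('pics/topE.npz'));C=cloud(t);F0=np.array([.6465,.2642]);fy=np.radians(3)
c,s=np.cos(fy),np.sin(fy)
f=lambda P:np.array([(P[0]-F0[0])*c+(P[1]-F0[1])*s,-(P[0]-F0[0])*s+(P[1]-F0[1])*c])
q=C[180:195,203:220]; m=q[...,2]>.325; print(m.sum(), q[m].mean(0).round(4)); 
for a in q[m]: print(a.round(4),f(a).round(4))
```

```text
34 [0.6401 0.2364 0.3464]
[0.647  0.2386 0.3532] [-0.0008 -0.0256]
[0.6475 0.2368 0.3509] [-0.0005 -0.0274]
[0.6447 0.2412 0.3526] [-0.003  -0.0229]
[0.6448 0.2389 0.3519] [-0.003  -0.0252]
[0.6442 0.2355 0.3553] [-0.0038 -0.0286]
[0.6443 0.2333 0.3544] [-0.0038 -0.0308]
[0.6421 0.2433 0.3532] [-0.0055 -0.0206]
[0.6428 0.2421 0.3489] [-0.0048 -0.0218]
[0.6415 0.2376 0.3561] [-0.0064 -0.0263]
[0.6423 0.2364 0.3519] [-0.0057 -0.0276]
[0.6423 0.2339 0.3519] [-0.0058 -0.03  ]
[0.6424 0.2317 0.3509] [-0.0058 -0.0322]
[0.6392 0.2401 0.3554] [-0.0086 -0.0237]
[0.6396 0.2384 0.3528] [-0.0082 -0.0254]
[0.6393 0.2355 0.3546] [-0.0087 -0.0283]
[0.6396 0.2335 0.3529] [-0.0085 -0.0303]
[0.6403 0.2323 0.3486] [-0.0078 -0.0315]
[0.6417 0.2321 0.3407] [-0.0065 -0.0318]
[0.6368 0.2402 0.3547] [-0.0109 -0.0234]
[0.6373 0.2386 0.3519] [-0.0106 -0.0251]
[0.637  0.2356 0.3537] [-0.011 -0.028]
[0.6373 0.2337 0.3518] [-0.0108 -0.0299]
[0.6381 0.2327 0.3468] [-0.01  -0.031]
[0.6395 0.2325 0.3389] [-0.0087 -0.0313]
[0.6417 0.2337 0.3257] [-0.0064 -0.0302]
[0.6366 0.2417 0.3411] [-0.0111 -0.022 ]
[0.6356 0.2375 0.3469] [-0.0123 -0.0261]
[0.6363 0.2362 0.343 ] [-0.0117 -0.0275]
[0.6371 0.2352 0.3378] [-0.0109 -0.0285]
[0.6377 0.2337 0.3342] [-0.0104 -0.03  ]
[0.639  0.2333 0.3268] [-0.0091 -0.0305]
[0.6354 0.239  0.333 ] [-0.0124 -0.0246]
[0.6358 0.2373 0.3302] [-0.0121 -0.0263]
[0.6365 0.2359 0.3262] [-0.0115 -0.0277]
```

```bash
python3 -m inch '[0,0,0,0,0,0,0.087,0,0,0,0,0,0,0.087,0,0,0,0,0,0,0.087]'
python3 - <<'E'
from m2 import *
t=snap('top'); C=cloud(t);q=C[180:195,203:220]; m=q[...,2]>.325; print(m.sum(), q[m].mean(0).round(4))
C=C.reshape(-1,3)
t0=cloud(dict(np.load('pics/top0.npz')))
C=C.reshape(400,640,3)
for nm,(u,v) in dict(red=(315,265),bobA=(317,219),bobB=(306,247),jar=(398,174),sp1=(302,160),sp2=(325,162),sp3=(350,156)).items(): print(nm,t0[v,u].round(3),C[v,u].round(3),t['color'][v,u])
w=snap('wrist','wristE.png')
E
```

```text
clock: 27.12
tool_pos: [0.5399, 0.257, 0.2179]
orientation: [124.2, 89.3, 127.4]
force: [0.5, 0.6, 0.0]
opening: 0.0867
35 [0.6314 0.2216 0.398 ]
red [ 0.435 -0.022  0.007] [ 0.435 -0.022  0.002] [119   6   7]
bobA [ 0.588 -0.029  0.01 ] [ 0.588 -0.029  0.013] [116 109 114]
bobB [0.494 0.008 0.014] [0.495 0.008 0.012] [119 110 114]
jar [ 0.729 -0.295  0.076] [ 0.728 -0.294  0.08 ] [199 197 190]
sp1 [0.778 0.02  0.073] [0.777 0.02  0.077] [195 193 187]
sp2 [ 0.766 -0.055  0.091] [ 0.768 -0.055  0.082] [194 193 186]
sp3 [ 0.791 -0.138  0.074] [ 0.79  -0.138  0.076] [180 175 169]
```

View pics/wristE.png

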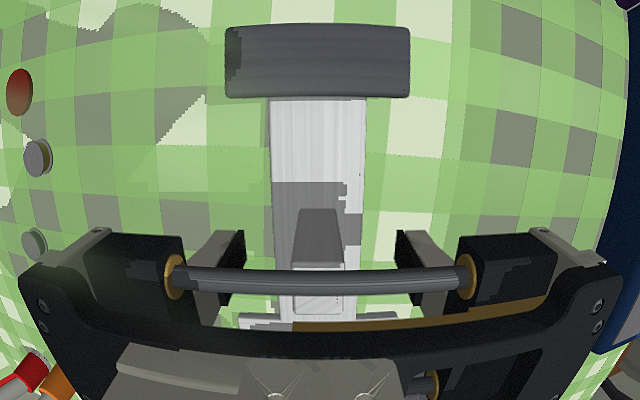

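```bash
python3 -c "
from plant import ctrl
print(ctrl.close_job())"
```

```text
the job is handed in; nothing more can be done
None
```

The job is handed in at about 27 s on the robot clock. The stand is released flat in line with the fork, and the mast is between the prongs.

**What I did**
- I gripped the post and lifted the stand about 47 mm. I brought the mast upright by tilting the stand, measuring the mast in the top camera after every few rows.
- I held the stand on the right side from about 8.4 to 15.8 s. Every measurement in that time was within 0.08 rad of vertical.
- I carried it across with every measured lean within about 0.022 rad, entered the fork from its mouth, lowered it and opened the gripper.

**Last checks**

| Check | Result | Limit |
|---|---|---|
| Stand yaw against the fork | about 0.2° (estimate) | 0.2 rad (11.5°) |
| Stand height | about 0.4 mm just before letting go; counterweight top at its table height afterwards | −4 to +6 mm |
| Mast tip along the slot | about −7 mm | −30 to +50 mm |
| Mast tip sideways | about −27 mm | ±45 mm |
| Mast lean | about 0.09 rad, resting against the right prong | 0.15 rad |
| Force on the tool | under 1 N, fingers open and clear of the post | no contact |
| Bystanders | same positions within about 2 mm in x and y | 30 mm |

**Disagreements**
- In the fork the mast fit was less certain, because I left out the image pixels the prongs cover.
- The last average over the tip pixels gave 0.398 m height, above the possible 0.355 m. I did not look into it and took it to be stray depth pixels, so the tip figures above come from the picture just before it.
- The side camera's view of the mast was mostly hidden by the arm at the end.

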